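# Pack the waxed cheese bars pile by pile and stamp the order

### The job

Pack the order, red bars first: stack the two or three red waxed cheese bars into one neat pile, lift the whole pile in one go well clear of the deck, and tilt it into the tray with the red lip, far end first under the lip, so that every bar lies flat inside; then do the same with the black bars and the black-lipped tray. When both trays are packed, press the stamp fully down on the order card, well inside the red ring, and stand it back upright in the middle of its stand. Leave the other goods where they are.

Things in the scene. Friction and masses are not known exactly. Their poses are not given: they have to be found in the camera images.
- red_a_mid (a point): centre of a dark red waxed cheese bar (may be absent; all of one colour are alike): a rigid flat block 62 (its x) x 44 (its y) x 12 mm (z), about 45 g, white paper band round its middle; it starts lying flat on the deck. Grasp it across the 44 mm side
- red_b_mid (a point): centre of a dark red waxed cheese bar (may be absent; all of one colour are alike): a rigid flat block 62 (its x) x 44 (its y) x 12 mm (z), about 45 g, white paper band round its middle; it starts lying flat on the deck. Grasp it across the 44 mm side
- red_c_mid (a point): centre of a dark red waxed cheese bar (may be absent; all of one colour are alike): a rigid flat block 62 (its x) x 44 (its y) x 12 mm (z), about 45 g, white paper band round its middle; it starts lying flat on the deck. Grasp it across the 44 mm side
- black_a_mid (a point): centre of a black waxed cheese bar (may be absent; all of one colour are alike): a rigid flat block 62 (its x) x 44 (its y) x 12 mm (z), about 45 g, white paper band round its middle; it starts lying flat on the deck. Grasp it across the 44 mm side
- black_b_mid (a point): centre of a black waxed cheese bar (may be absent; all of one colour are alike): a rigid flat block 62 (its x) x 44 (its y) x 12 mm (z), about 45 g, white paper band round its middle; it starts lying flat on the deck. Grasp it across the 44 mm side
- black_c_mid (a point): centre of a black waxed cheese bar (may be absent; all of one colour are alike): a rigid flat block 62 (its x) x 44 (its y) x 12 mm (z), about 45 g, white paper band round its middle; it starts lying flat on the deck. Grasp it across the 44 mm side
- tray_red: small dark wooden packing tray with a red lip, fixed to the deck, 81 (x) x 59 (y) mm outside, walls 5 mm; origin at the centre of its underside. Its +x end, facing away from the robot: a high wall with the red lip overhanging the inside by 12 mm. Its -x end: a low wall. Side walls only at the corners (x<-26 and x>25.5 mm); the gaps between, down to the floor, are for the fingers
- tray_red_in (a point): centre of that tray's inner floor, 4 mm above the deck; x to the lip end, z up. Inside 71 mm along x, 49 along y. Above this floor: low wall (x=-35.5) 8 mm; high wall (x=35.5) 46; side corners 8 at the low end, 46 at the high; lip underside 41, lip from x=23.5. Opening lip to low wall 59 mm, under a bar's 62: go in tilted, lip end low and first, then lay down
- tray_black: small dark wooden packing tray with a black lip, fixed to the deck, 81 (x) x 59 (y) mm outside, walls 5 mm; origin at the centre of its underside. Its +x end, facing away from the robot: a high wall with the black lip overhanging the inside by 12 mm. Its -x end: a low wall. Side walls only at the corners (x<-26 and x>25.5 mm); the gaps between, down to the floor, are for the fingers
- tray_black_in (a point): centre of that tray's inner floor, 4 mm above the deck; x to the lip end, z up. Inside 71 mm along x, 49 along y. Above this floor: low wall (x=-35.5) 8 mm; high wall (x=35.5) 46; side corners 8 at the low end, 46 at the high; lip underside 41, lip from x=23.5. Opening lip to low wall 59 mm, under a bar's 62: go in tilted, lip end low and first, then lay down
- card_ring (a point): centre of the red ring (78 mm across) printed on the white order card; the card lies on a black board 112 x 92 mm fixed to the deck, card surface 6 mm above the deck; this point lies on the card surface, 8 mm from the board's middle toward its own -x; a steel clip 5 mm high stands across the far end (57 mm to +x)
- card: the order card with its board, fixed; origin under the middle of the board. Beyond it to the right, from about y = -0.42, the counter's steel glass frame and glass rise from the deck's front edge (x about 0.27) to the shelf above: an arm that starts right of it must come round in front
- stamp_grip (a point): centre of the black grip block of the self-inking stamp: grip 34 (x) x 25 (y) x 34 mm high, 75 mm above the stamp's underside (top at 92 mm); blue housing 42 x 32 mm below it (16 to 50 mm); z up; 140 g in all. Grasp it across the 25 mm side
- stamp: the stamp; origin at the centre of its printing face when the foot is out, 75 mm below the grip's centre
- stamp_face (a point): centre of the printing face, the underside of the stamp's grey foot (44 x 34 mm)
- stamp_foot (a joint): how far the stamp's sprung foot is pushed up into the housing: 0 out, 0.006 m fully pressed; spring 2.7 N at 0 rising to 8.1 N at full travel; it springs out again by itself
- stand: stamp's stand: thin black rubber mat 96 x 96 x 2 mm with grey top, fixed to the deck; origin at the centre of its underside
- butter: yellow butter piece 45 (x) x 63 (y) x 22 mm, not part of the order
- chili_wedge: cheese wedge with chili, 98 x 101 x 62 mm, bystander
- small_caciotta: small whitish round cheese 101 x 97 x 46 mm, bystander
- white_wedge: pale cheese wedge 72 x 107 x 40 mm, bystander
Not all that is in view belongs to the job. What is shaped like the stamp but orange is not meant.

How it is judged (in metres and radians):
On the way, in this order (a step that is already met when the one before it is completed fails the run):
1. all the red bars are lifted together as one pile, well clear of the deck (every centre at least 60 mm up, and within 15 mm of each other sideways) (height (world z) of each of red_a_mid, red_b_mid, red_c_mid above 0.06 m and horizontal distance between red_a_mid and red_b_mid below 0.015 m and horizontal distance between each of red_a_mid, red_b_mid and red_c_mid below 0.015 m and distance between red_a_mid and red_b_mid below 0.045 m and distance between each of red_a_mid, red_b_mid and red_c_mid below 0.045 m), for 0.2 s.
2. all the red bars lie flat in the tray with the red lip, let go (x of red_a_mid in the frame of tray_red_in between -0.01 and 0.01 m and y of red_a_mid in the frame of tray_red_in between -0.006 and 0.006 m and z of each of red_a_mid, red_b_mid, red_c_mid in the frame of tray_red_in below 0.034 m and (angle between red_a_mid's own z axis and vertical below 0.12 rad or angle between red_a_mid's own z axis and vertical above 3.0216 rad) and x of red_b_mid in the frame of tray_red_in between -0.01 and 0.01 m and y of red_b_mid in the frame of tray_red_in between -0.006 and 0.006 m and (angle between red_b_mid's own z axis and vertical below 0.12 rad or angle between red_b_mid's own z axis and vertical above 3.0216 rad) and x of red_c_mid in the frame of tray_red_in between -0.01 and 0.01 m and y of red_c_mid in the frame of tray_red_in between -0.006 and 0.006 m and (angle between red_c_mid's own z axis and vertical below 0.12 rad or angle between red_c_mid's own z axis and vertical above 3.0216 rad) and contact force between the fingers and anything else below 0.1 N), for 0.3 s.
3. all the black bars are lifted together as one pile, well clear of the deck (every centre at least 60 mm up, and within 15 mm of each other sideways) (height (world z) of each of black_a_mid, black_b_mid, black_c_mid above 0.06 m and horizontal distance between black_a_mid and black_b_mid below 0.015 m and horizontal distance between each of black_a_mid, black_b_mid and black_c_mid below 0.015 m and distance between black_a_mid and black_b_mid below 0.045 m and distance between each of black_a_mid, black_b_mid and black_c_mid below 0.045 m), for 0.2 s.
4. all the black bars lie flat in the tray with the black lip, let go (x of black_a_mid in the frame of tray_black_in between -0.01 and 0.01 m and y of black_a_mid in the frame of tray_black_in between -0.006 and 0.006 m and z of each of black_a_mid, black_b_mid, black_c_mid in the frame of tray_black_in below 0.034 m and (angle between black_a_mid's own z axis and vertical below 0.12 rad or angle between black_a_mid's own z axis and vertical above 3.0216 rad) and x of black_b_mid in the frame of tray_black_in between -0.01 and 0.01 m and y of black_b_mid in the frame of tray_black_in between -0.006 and 0.006 m and (angle between black_b_mid's own z axis and vertical below 0.12 rad or angle between black_b_mid's own z axis and vertical above 3.0216 rad) and x of black_c_mid in the frame of tray_black_in between -0.01 and 0.01 m and y of black_c_mid in the frame of tray_black_in between -0.006 and 0.006 m and (angle between black_c_mid's own z axis and vertical below 0.12 rad or angle between black_c_mid's own z axis and vertical above 3.0216 rad) and contact force between the fingers and anything else below 0.1 N), for 0.3 s.
5. the stamp is pressed home on the card inside the red ring (value of joint stamp_foot above 0.0045 m and contact force between stamp and card above 2 N and horizontal distance between stamp_face and card_ring below 0.012 m), for 0.1 s.
At the end, for the whole second after the job is handed in: Every bar present lies flat (within 0.12 rad) in the tray with the lip of its colour, its centre within 10 mm along and 6 mm across of the middle of the tray and below 34 mm over the tray's floor; the stamp stands upright on its stand, within 30 mm of the stand's middle, foot sprung out (x of red_a_mid in the frame of tray_red_in between -0.01 and 0.01 m and y of red_a_mid in the frame of tray_red_in between -0.006 and 0.006 m and z of each of red_a_mid, red_b_mid, red_c_mid in the frame of tray_red_in below 0.034 m and (angle between red_a_mid's own z axis and vertical below 0.12 rad or angle between red_a_mid's own z axis and vertical above 3.0216 rad) and x of red_b_mid in the frame of tray_red_in between -0.01 and 0.01 m and y of red_b_mid in the frame of tray_red_in between -0.006 and 0.006 m and (angle between red_b_mid's own z axis and vertical below 0.12 rad or angle between red_b_mid's own z axis and vertical above 3.0216 rad) and x of red_c_mid in the frame of tray_red_in between -0.01 and 0.01 m and y of red_c_mid in the frame of tray_red_in between -0.006 and 0.006 m and (angle between red_c_mid's own z axis and vertical below 0.12 rad or angle between red_c_mid's own z axis and vertical above 3.0216 rad) and x of black_a_mid in the frame of tray_black_in between -0.01 and 0.01 m and y of black_a_mid in the frame of tray_black_in between -0.006 and 0.006 m and z of each of black_a_mid, black_b_mid, black_c_mid in the frame of tray_black_in below 0.034 m and (angle between black_a_mid's own z axis and vertical below 0.12 rad or angle between black_a_mid's own z axis and vertical above 3.0216 rad) and x of black_b_mid in the frame of tray_black_in between -0.01 and 0.01 m and y of black_b_mid in the frame of tray_black_in between -0.006 and 0.006 m and (angle between black_b_mid's own z axis and vertical below 0.12 rad or angle between black_b_mid's own z axis and vertical above 3.0216 rad) and x of black_c_mid in the frame of tray_black_in between -0.01 and 0.01 m and y of black_c_mid in the frame of tray_black_in between -0.006 and 0.006 m and (angle between black_c_mid's own z axis and vertical below 0.12 rad or angle between black_c_mid's own z axis and vertical above 3.0216 rad) and horizontal distance between stamp_grip and stand below 0.03 m and angle between stamp_grip's own z axis and vertical below 0.1 rad and height (world z) of stamp_grip between 0.071 and 0.09 m and value of joint stamp_foot below 0.002 m); the robot touches nothing.
It fails at once if a bystander (butter, cheese wedge with chili, small round cheese, pale wedge) is shifted by more than 30 mm (distance of any of butter, chili_wedge, small_caciotta, white_wedge from where it was at the start of the episode above 0.03 m).
Of red_a, red_b, red_c only 2 to 3 are there at a start; the rules pass over those that are not, and their reading is None.
Of black_a, black_b, black_c only 2 to 3 are there at a start; the rules pass over those that are not, and their reading is None.
At some moment in a run one of red_a, red_b, red_c, black_a, black_b, black_c may be knocked a few centimetres aside while the robot is not near it.
It also fails if it takes over 210 s, if anything falls off the work surface, if the arm or the gripper's body presses on something with over 40 N, if the wrist force passes 120 N, or if a joint passes its speed limit or range.

### The arm

A 6-joint arm with a two-finger parallel gripper is mounted at the origin on a cart in front of the work surface, level with it; the furniture and walls round the work are solid. World frame = base frame: x ahead of the robot, y to its left, z up, the work surface at z = 0. Lengths are in mm, angles in rad, forces in N, time in s.
With the tool pointing down it reaches from about 400 to 925 mm from the base axis. Payload 12.5 kg.
Tool frame: the origin (TCP) lies where the fingers leave the gripper's body, on its centre line; the fingertips stand 78 mm ahead of it and the grasp point (between the pads) lies 59 mm ahead of it (env.nose_length is the distance from the TCP to the fingertips, in mm); z points along the fingers, y is the line along which they close (so a half turn about z gives the same grasp; the last joint's range is limited). The gripper opens to 95 mm and grips with 3 to 60 N. Pads are 20 mm wide; open, the fingers measure 119 mm over their backs; the gripper's body (75 mm by 180 mm) begins 59 mm behind the grasp point.
Start: joints at [1.091, 0.491, 1.559, -0, 1.092, -0.106], TCP at [228.204, 581.86, 292.261] pointing down, gripper open.
Joint ranges: [-3.1, 3.1], [-0.84, 2.19], [0.05, 2.79], [-1.13, 4.28], [0.06, 2.93], [-2.69, 2.69]. Speed limits (rad/s): [2.22, 2.22, 2.79, 3.14, 3.14, 3.14].

### API

Orientations are given as [roll, pitch, yaw] about the fixed x, y, z axes, in that order (R = Rz(yaw) Ry(pitch) Rx(roll)).
In Python, from cell import env gives the robot as it stands. The module is installed in compiled form; this text tells all that it offers.
- The arm moves only by the tool send_rows, never from a script. Its argument "series" is text: rows parted by semicolons, each of 6 numbers parted by spaces: the shift along the tool's x, y, z as a fraction of full scale, then the turn, a rotation vector about the tool's x, y, z as a fraction of full scale. A call has 1 to 5 rows; each row shifts and turns the commanded pose from where the row before left it, along the tool's axes as they then stand; what a row does not reach is not made up. Full scale, the value 1, is 60 mm for a shift and 10 degrees for a turn. A row lasts 1/8 s, in which the tool goes at most 62.5 mm and 10.7 degrees, less where a joint would pass 70% of its speed; a pose out of reach is approached as far as the arm can. A call with a number of a shift or a turn outside -1 to 1 is refused whole. A call with a gripper value outside its range is refused whole. "fingers" is the opening, from 0 (shut) to 1 (fully open), set as the call begins (left out, the last holds). The fingers move at their own pace and stop on an object; the grip force is fixed at half the most. Time passes only in rows, so rows that do not move let the fingers close. It gives the time, the measured TCP pose, the force, the opening and the grip force at its end, in the units of the state.
- env.state(): the state, without advancing time (a new reading comes with each control period).
- env.read_camera(name): name is "scene" or "top"; returns a dict with "color" (420x560x3 uint8, red, green, blue), "z_map" (420x560 float32, mm along the optical axis (not along the pixel's ray), 0 where there is no reading), "fovy" (degrees; the focal length in pixels is half the picture's height over the tangent of half this angle, whatever the lens; pixels are square), "cx", "cy" (the principal point, pixels), "R" (3x3) and "t" (3): a world point X has camera coordinates R X + t. Camera axes: x right, y down, z forward; pixel columns grow to the right and rows downward; lengths in mm; the calibration is good to about 2 mm. A picture is of the moment at which its call begins.
- env.job_done(): hands the job in; it is judged then, once.
The state is a dict: "t": time; "joints": joint angles; "qvel": joint speeds; "tau": joint torques, N m; "eef_pos": TCP position; "tcp_rot": TCP orientation; "ft_force": force on the tool from outside, world axes, zero at the start; "moment": the same for the moment, N m; "opening": opening from 0.0 (shut) to 1.0 (fully open); "grip_force": force on a finger pad.
Only numpy, scipy, OpenCV 4.12 (cv2) and the standard library are available. Lean on these libraries where they do the work, as an engineer would, in place of code of your own. Each camera call takes 0.05 s, during which the arm holds its last target. There are 200 camera calls.

## Working session

There is one attempt and no reset: what is moved stays moved. The work goes in short steps, Python scripts to look and compute and a tool call to move; the robot and the scene stay as the last step left them, time stands still between calls to the robot, and variables do not carry over. Pictures are saved under pics/ and viewed, at most 14 in all, crops included, and the job is handed in when it is done.

Besides the shell and the picture viewer there is one more tool, called after ">>>" as name(argument=value, ...) on one line, values as JSON. send_rows: Moves the arm, as the interface text tells. Shift numbers are shares of 60 mm and turn numbers shares of 10 degrees, none past 1 either way. Its arguments: {"type":"object","properties":{"series":{"type":"string"},"fingers":{"type":"number"}},"required":["series"]}

```bash
mkdir -p pics
cat > h.py <<'E'
import numpy as np, cv2
from cell import env
def cam(n):
    c=env.read_camera(n); c['f']=210/np.tan(np.radians(c['fovy'])/2); c['R']=np.array(c['R']); c['t']=np.array(c['t']).ravel(); return c
def save(c,fn,box=None,s=1):
    im=c['color'][:,:,::-1]
    if box: im=im[box[1]:box[3],box[0]:box[2]]
    cv2.imwrite('pics/'+fn,cv2.resize(im,None,fx=s,fy=s,interpolation=cv2.INTER_CUBIC))
def ray(c,u,v,z):
    d=c['R'].T@np.array([(u-c['cx'])/c['f'],(v-c['cy'])/c['f'],1]); o=-c['R'].T@c['t']
    return o+d*(z-o[2])/d[2]
def world(c):
    v,u=np.mgrid[0:420,0:560]; z=c['z_map']
    P=np.stack([(u-c['cx'])/c['f']*z,(v-c['cy'])/c['f']*z,z],-1)
    return (P-c['t'])@c['R']
E
python3 - <<'E'
from h import *
for n in('top','scene'):
    c=cam(n); save(c,n+'0.png',s=1.42); print(n,c['fovy'],c['cx'],c['cy'],-c['R'].T@c['t'],c['R'].round(2).tolist(),(c['z_map']>0).mean())
print(env.state(), env.nose_length)
E
```

```text
top 50.30472495865033 273.4234512125914 211.693657186744 [ 270.44456103  -39.65301168 1315.8928401 ] [[-0.07, -1.0, 0.0], [-0.98, 0.07, -0.21], [0.21, -0.02, -0.98]] 0.9963095238095238
scene 51.018993733878546 277.3116978413468 208.9094572464722 [ 160.46705059 -868.28439543 1090.21587873] [[0.9, -0.44, -0.02], [-0.34, -0.67, -0.66], [0.28, 0.6, -0.75]] 0.9961649659863946
{'t': 0.1, 'joints': array([ 1.09139916e+00,  4.91449991e-01,  1.55937071e+00, -8.80145274e-08,
        1.09171818e+00, -1.05581967e-01]), 'qvel': array([ 0.00122416,  0.00012774,  0.00110262, -0.00127642,  0.0009522 ,
        0.00094102]), 'tau': array([ 2.31434868e-03, -6.13621259e+01, -2.58600247e+01,  6.93808612e-02,
        4.71403543e-02, -2.40672011e-05]), 'eef_pos': array([228.13516335, 581.72673761, 291.75690702]), 'tcp_rot': array([-3.14065168e+00, -9.96418103e-05,  2.76777745e+00]), 'ft_force': array([-0.45206724, -0.64951765, -0.28994084]), 'moment': array([ 0.01375659, -0.00789072, -0.01184413]), 'grip_force': 0.0, 'opening': 1.0020325456708161} 77.60000000000001
```

View pics/top0.png

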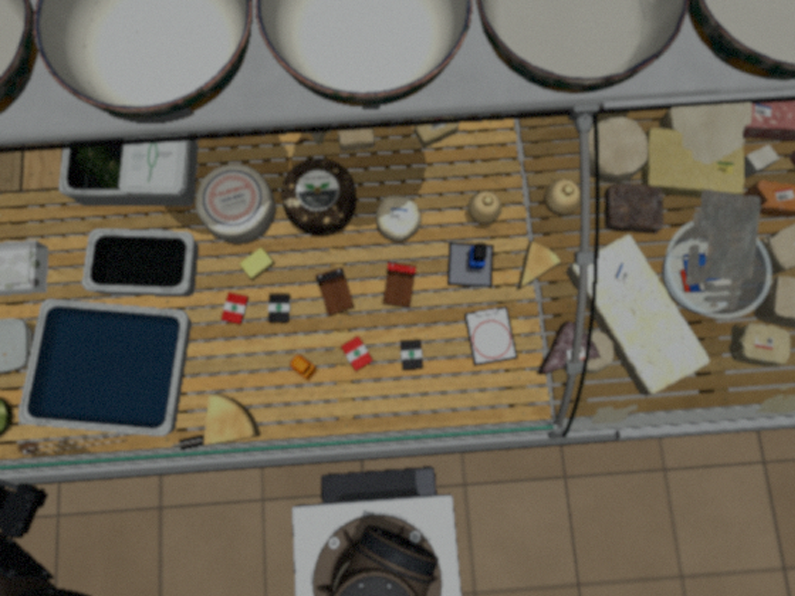

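View pics/scene0.png

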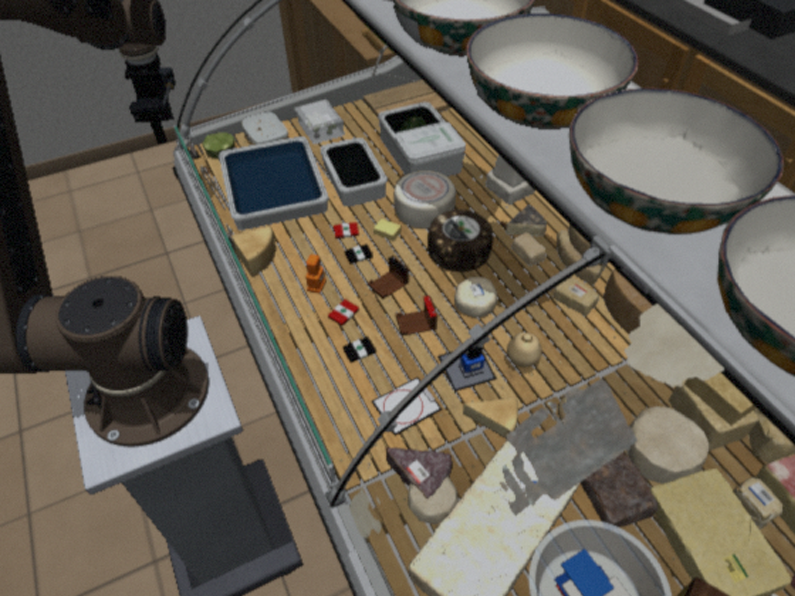

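The top view shows two red bars (235,308 and 357,353), two black ones (279,307 and 411,354), the black tray at (335,290), red tray at (400,286), stamp at (478,257) on its stand, and card ring at (490,340). The orange decoy is at (303,366).

```bash
cat >> h.py <<'E'
def avg(n,k=6):
    cs=[cam(n) for _ in range(k)]; c=cs[0]
    c['color']=np.mean([x['color'] for x in cs],0).astype(np.uint8); c['z_map']=np.median([x['z_map'] for x in cs],0); return c
def blobs(c,mask,z,amin=15,roi=(150,450,-480,250),kern=0):
    m=mask.astype(np.uint8)
    if kern: m=cv2.morphologyEx(m,cv2.MORPH_CLOSE,np.ones((kern,kern)))
    n,l,s,ce=cv2.connectedComponentsWithStats(m); out=[]
    for i in range(1,n):
        if s[i,4]<amin: continue
        v,u=np.nonzero(l==i); P=np.array([ray(c,a,b,z)[:2] for a,b in zip(u,v)])
        m0=P.mean(0)
        if not(roi[0]<m0[0]<roi[1]+250 and roi[2]<m0[1]<roi[3]): continue
        r=cv2.minAreaRect(P.astype(np.float32)); w,V=np.linalg.eigh(np.cov(P.T))
        out.append((m0.round(1),s[i,4],ce[i].round(1),np.round(r[0],1),np.round(r[1],1),round(np.degrees(np.arctan2(V[1,1],V[0,1]))%180,1)))
    return out
E
python3 - <<'E'
from h import *
for n in('top','scene'):
    c=avg(n); save(c,n+'1.png',(150,155,380,275) if n=='top' else (190,130,390,310),3.4 if n=='top' else 3.3)
    hsv=cv2.cvtColor(c['color'],cv2.COLOR_RGB2HSV); H,S,V=[hsv[...,i].astype(int) for i in range(3)]
    W=world(c)
    print(n,'deck z',np.median(W[220:260,240:300,2]))
    red=((H<6)|(H>172))&(S>150)&(V>90)
    print('RED');[print(x) for x in blobs(c,red,12)]
    dark=(V<60)
    print('DARK');[print(x) for x in blobs(c,dark,12)]
    blue=(H>105)&(H<130)&(S>130)&(V>60)
    print('BLUE');[print(x) for x in blobs(c,blue,50)]
    white=(S<50)&(V>140)
    print('WHITE');[print(x) for x in blobs(c,white,12)]
    np.savez(n+'.npz',W=W,img=c['color'])
E
```

```text
top deck z 1.9620601741996087
RED
(array([617. , -95.2]), np.int32(91), array([282.5, 188.8]), array([617.3, -94.5]), array([55.5, 15.4]), np.float64(76.4))
(array([461.3,  20.3]), np.int32(74), array([247.3, 242.6]), array([461.1,  20.1]), array([16.6, 39.2]), np.float64(116.7))
(array([425.6,   1.7]), np.int32(83), array([254.4, 254.3]), array([425.3,   1.7]), array([17.9, 39.6]), np.float64(117.2))
DARK
(array([ 640.7, -263.5]), np.int32(100), array([337.2, 177.4]), array([ 640.2, -264.4]), array([27.3, 35.2]), np.float64(162.8))
(array([ 569.6, -456.1]), np.int32(44), array([403.4, 195.6]), array([ 570.1, -456.8]), array([41.7, 11.6]), np.float64(20.4))
(array([607.4,  56.7]), np.int32(123), array([232.3, 195.4]), array([607.5,  57.3]), array([23.3, 55.2]), np.float64(101.7))
(array([604.3, -89.2]), np.int32(31), array([280.8, 193. ]), array([603.4, -90.8]), array([52. ,  6.1]), np.float64(77.0))
(array([570.2, 166.2]), np.int32(66), array([196.3, 210. ]), array([570.2, 165.6]), array([38.9, 12.2]), np.float64(86.9))
(array([529.8, 169.5]), np.int32(83), array([195.7, 223.4]), ar
[... 4447 characters left out ...]
ay([431.5, -87.9]), array([19.1, 12.3]), np.float64(49.3))
(array([ 431.4, -114.7]), np.int32(27), array([254.5, 247.8]), array([ 431.7, -114.8]), array([18.8, 15.3]), np.float64(87.8))
(array([ 446.3, -246.5]), np.int32(270), array([278. , 279.1]), array([ 455.3, -249.4]), array([101.1,  36.4]), np.float64(13.4))
(array([ 470.2, -293.3]), np.int32(378), array([292.9, 288.6]), array([ 463.5, -296. ]), array([108.9,  47.4]), np.float64(17.4))
(array([ 414. , -408.6]), np.int32(103), array([294.3, 331. ]), array([ 414.7, -409.4]), array([20.8, 39.1]), np.float64(96.6))
(array([ 415., -471.]), np.int32(435), array([305.9, 351.3]), array([ 415.1, -468.2]), array([57.2, 77.2]), np.float64(167.7))
```

View pics/top1.png

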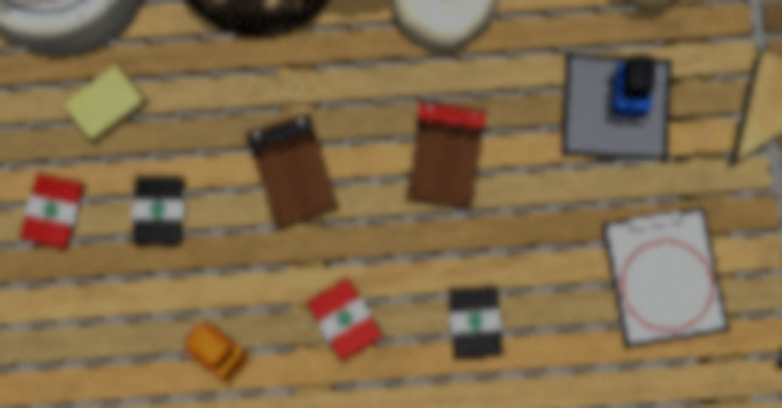

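View pics/scene1.png

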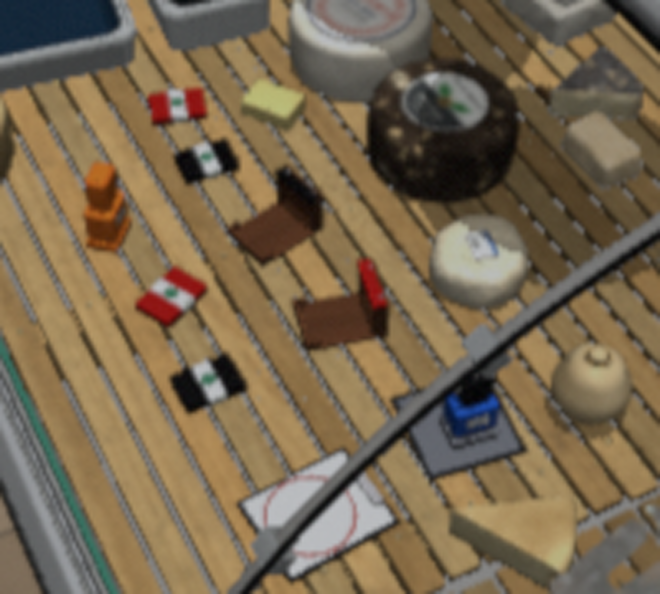

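The crops confirm the layout: two bars of each colour, trays with lips at the far end, both yawed a little, and the stamp near the far right of its stand. Last measurement before moving.

Run:
```python
from h import *
for n in('top','scene'):
    c=cam(n); d=np.load(n+'.npz'); img=d['img']; W=d['W']
    hsv=cv2.cvtColor(img,cv2.COLOR_RGB2HSV); H,S,V=[hsv[...,i].astype(int) for i in range(3)]
    red=((H<8)|(H>170))&(S>140)&(V>90)
    print(n,'RED2');[print(x) for x in blobs(c,red,12,roi=(400,600,150,330))]
    if n=='top':
        for r in((150,140),(158,140)): pass
        for nm,u,v in(('red',281,205),('blk',236,207)): print(nm,'floor hsv',hsv[v,u],W[v,u].round(0))
        print('deckhsv',hsv[225,240],hsv[225,270])
    brown=(V>35)&(V<115)&(S>95)&(H<22)
    for nm,lo,hi in(('redtray',-130,-40),('blacktray',20,110)):
        print(nm);[print(x) for x in blobs(c,brown,4,60,roi=(480,450,lo,hi))]
        # high wall tops by depth
        m=(W[...,2]>38)&(W[...,2]<60)&(W[...,0]>520)&(W[...,0]<660)&(W[...,1]>lo)&(W[...,1]<hi)
        P=W[m]; r=cv2.minAreaRect(P[:,:2].astype(np.float32)); print(' top',len(P),P.mean(0).round(1),np.round(r[0],1),np.round(r[1],1),round(r[2],1))
    m=(W[...,2]>80)&(W[...,2]<100)&(W[...,0]>560)&(W[...,0]<680)&(W[...,1]>-320)&(W[...,1]<-220)
    P=W[m]; 
    if len(P): r=cv2.minAreaRect(P[:,:2].astype(np.float32)); print('grip',len(P),P.mean(0).round(1),np.round(r[0],1),np.round(r[1],1),round(r[2],1))
    grey=(S<70)&(V>70)&(V<140)
    print('stand');[print(x) for x in blobs(c,grey,2,150,roi=(500,450,-340,-180))]
    if n=='top':
        for u in(200,280,335): 
            col=W[60:110,u]; print('shelf',u,[(int(a[0]),int(a[2])) for a in col[::6]])
```

```text
top RED2
(array([576.7, 254.4]), np.int32(75), array([166.6, 210. ]), array([576.8, 254.3]), array([40.2, 16.6]), np.float64(75.4))
(array([537.4, 265.7]), np.int32(92), array([163.1, 223.2]), array([537.2, 265.8]), array([41.4, 19.9]), np.float64(72.9))
red floor hsv [ 11 166  77] [569. -87.   5.]
blk floor hsv [ 11 163  78] [572.  48.   8.]
deckhsv [ 19 133 130] [ 18 131 134]
redtray
(array([575.7, -85.5]), np.int32(511), array([280.3, 202.9]), array([576.1, -86.8]), array([70. , 84.5]), np.float64(166.0))
 top 117 [609.2 -93.8  51.6] [609.3 -93.8] [58.7 16.9] 76.7
blacktray
(array([570.3,  45.9]), np.int32(530), array([236.8, 207.7]), array([575.7,  49.2]), array([103.5,  65.9]), np.float64(8.1))
 top 120 [604.7  54.7  51.3] [605.   54.8] [16.9 58.1] 13.4
grip 104 [ 619.9 -251.8   93.6] [ 621.2 -252.5] [23.2 31.3] 84.5
stand
(array([ 611.5, -234.1]), np.int32(753), array([328.1, 188.3]), array([ 619.9, -206.8]), array([172.4, 111.4]), np.float64(141.0))
shelf 200 [(802, 440), (787, 441), (773, 440), (761, 438), (751, 429), (748, 410), (942, 1), (922, 1), (900, 3)]
shelf 280 [(770,
[... 351 characters left out ...]
533.9, 264.2]), np.int32(44), array([237.6, 161.9]), array([533.5, 264.1]), array([43. , 18.2]), np.float64(70.6))
redtray
(array([576.4, -85.5]), np.int32(382), array([292.5, 226.1]), array([580.5, -85.4]), array([97.9, 84. ]), np.float64(177.8))
 top 94 [606.5 -97.1  50.3] [607.2 -94.3] [61.1 16.7] 76.8
blacktray
(array([568.5,  35.4]), np.int32(392), array([273.7, 201.9]), array([575.6,  29.6]), array([129.8, 100.6]), np.float64(60.6))
 top 84 [602.9  52.1  49.9] [603.   55.3] [18.6 60.4] 16.2
grip 39 [ 618.8 -263.    87.9] [ 619.6 -262.2] [ 5.6 30. ] 83.7
stand
(array([ 605.2, -261.6]), np.int32(341), array([328.5, 264.2]), array([ 609.1, -251.8]), array([67.1, 97.1]), np.float64(159.3))
```

```bash
cat > plan.py <<'E'
import sys,numpy as np
from scipy.spatial.transform import Rotation as Ro, Slerp
from cell import env
# usage: plan.py "x y z tilt yaw n" ... ; tool down at yaw(deg), then tilted (deg) about its own y
def pose(a): return np.array(a[:3]),Ro.from_euler('xyz',[180,0,a[4]],degrees=True)*Ro.from_euler('y',a[3],degrees=True)
s=env.state(); p=np.array(s['eef_pos']); R=Ro.from_euler('xyz',s['tcp_rot'])
print('now',s['t'],p.round(1),np.degrees(s['tcp_rot']).round(2),'F',np.round(s['ft_force'],1),'grip',round(s['grip_force'],1),'open',round(s['opening']*95,1))
for g in sys.argv[1:]:
    a=list(map(float,g.split())); q,Q=pose(a); n=int(a[5])
    sl=Slerp([0,1],Ro.concatenate([R,Q])); p0=p.copy(); rows=[]
    for i in range(1,n+1):
        t=p0+(q-p0)*i/n; T=sl(i/n)
        d=np.round(R.inv().apply(t-p)/60,3); w=np.round((R.inv()*T).as_rotvec()/np.radians(10),3)
        if max(abs(np.r_[d,w]))>1: print('TOO BIG')
        rows.append(' '.join('%g'%x for x in np.r_[d,w]+0.))
        p=p+R.apply(d*60); R=R*Ro.from_rotvec(w*np.radians(10))
    for i in range(0,n,5): print('; '.join(rows[i:i+5]))
E
python3 plan.py "556 259.5 160 0 164.2 10"
```

```text
now 0.8 [228.2 581.9 292.3] [179.99   0.   158.59] F [-0.4 -0.5 -0.6] grip 0.0 open 95.0
-0.705 -0.301 0.22 0 0 -0.056; -0.702 -0.307 0.221 0 0 -0.056; -0.698 -0.315 0.22 0 0 -0.056; -0.696 -0.321 0.221 0 0 -0.057; -0.693 -0.328 0.22 0 0 -0.056
-0.689 -0.335 0.221 0 0 -0.056; -0.686 -0.342 0.22 0.001 0 -0.056; -0.682 -0.348 0.221 0 0 -0.056; -0.679 -0.355 0.22 0 0 -0.056; -0.676 -0.362 0.221 0 0 -0.056
```

>>> send_rows(series="-0.7 -0.3 0.22 0 0 -0.056; -0.7 -0.31 0.22 0 0 -0.056; -0.7 -0.315 0.22 0 0 -0.056; -0.7 -0.32 0.22 0 0 -0.056; -0.69 -0.33 0.22 0 0 -0.056", fingers=0.8)

```text
t: 1.42
eef_pos: [392.8, 419.5, 226.0]
tcp_rot: [3.141, 0.0, 2.817]
ft_force: [0.4, -0.2, 0.0]
opening: 0.802
grip_force: 0.0
```

>>> send_rows(series="-0.69 -0.335 0.22 0 0 -0.056; -0.69 -0.34 0.22 0 0 -0.056; -0.68 -0.35 0.22 0 0 -0.056; -0.68 -0.355 0.22 0 0 -0.056; -0.67 -0.36 0.22 0 0 -0.056")

```text
t: 2.05
eef_pos: [556.7, 258.3, 159.9]
tcp_rot: [3.141, 0.0, 2.866]
ft_force: [-0.3, 1.0, 0.5]
opening: 0.802
grip_force: 0.0
```

```bash
python3 plan.py "556 259.5 80 0 164.2 5"
```

```text
now 2.05 [556.7 258.3 159.9] [1.7998e+02 2.0000e-02 1.6420e+02] F [-0.3  1.   0.5] grip 0.0 open 76.2
0.003 0.003 0.266 0 0 0; 0.004 0.003 0.267 0.001 0.001 0; 0.003 0.003 0.266 0 0 0; 0.004 0.003 0.266 0 0 0; 0.003 0.003 0.266 0.001 0.001 0
```

>>> send_rows(series="0.003 0.003 0.266 0 0 0; 0.004 0.003 0.266 0 0 0; 0.003 0.003 0.266 0 0 0; 0.004 0.003 0.266 0 0 0; 0.003 0.003 0.266 0 0 0")

```text
t: 2.68
eef_pos: [554.5, 261.1, 79.4]
tcp_rot: [3.142, 0.0, 2.866]
ft_force: [0.7, -0.3, 0.2]
opening: 0.801
grip_force: 0.0
```

>>> send_rows(series="0 0 0 0 0 0; 0 0 0 0 0 0; 0 0 0 0 0 0; 0 0 0 0 0 0; 0 0 0 0 0 0", fingers=0.2)

```text
t: 3.3
eef_pos: [555.0, 260.7, 80.8]
tcp_rot: [3.141, 0.0, 2.866]
ft_force: [-0.1, -0.7, 2.4]
opening: 0.461
grip_force: 30.0
```

```bash
python3 plan.py "556 259.5 160 0 164.2 3" "442.5 10 170 0 207.5 10"
python3 - <<'E'
from h import *
for n in('top','scene'):
    c=avg(n,3)
    hsv=cv2.cvtColor(c['color'],cv2.COLOR_RGB2HSV); H,S,V=[hsv[...,i].astype(int) for i in range(3)]
    print([x[0] for x in blobs(c,((H<8)|(H>170))&(S>140)&(V>90),12,roi=(350,400,-60,330))])
save(c,'g1.png',(150,100,350,250),3)
E
```

```text
now 3.3 [555.  260.7  80.8] [1.7997e+02 3.0000e-02 1.6418e+02] F [-0.1 -0.7  2.4] grip 30.0 open 43.8
-0.007 -0.005 -0.44 0.001 0.001 -0.001; -0.008 -0.004 -0.44 0.001 0.001 0; -0.007 -0.005 -0.44 0.001 0.001 -0.001
0.069 -0.452 -0.017 0 0 -0.433; 0.103 -0.445 -0.016 0 0 -0.433; 0.136 -0.436 -0.017 0 0 -0.433; 0.168 -0.424 -0.017 0 0 -0.433; 0.2 -0.411 -0.016 0 0 -0.433
0.231 -0.394 -0.017 0 0 -0.433; 0.26 -0.376 -0.017 0 0 -0.433; 0.287 -0.355 -0.016 0 0 -0.433; 0.313 -0.333 -0.017 0 0 -0.433; 0.338 -0.308 -0.016 0 0 -0.433
[array([461.6,  20.4]), array([424.9,   2.1])]
[array([460.1,  18.1]), array([422.7,  -0.9])]
```

>>> send_rows(series="0 0 -0.44 0 0 0; 0 0 -0.44 0 0 0; 0 0 -0.44 0 0 0")

```text
t: 3.98
eef_pos: [554.7, 260.5, 160.1]
tcp_rot: [-3.141, -0.001, 2.866]
ft_force: [-0.0, -0.7, -0.5]
opening: 0.462
grip_force: 30.0
```

>>> send_rows(series="0.07 -0.45 0 0 0 -0.433; 0.1 -0.445 0 0 0 -0.433; 0.136 -0.436 0 0 0 -0.433; 0.168 -0.424 0 0 0 -0.433; 0.2 -0.411 0 0 0 -0.433")

```text
t: 4.6
eef_pos: [497.7, 135.2, 159.4]
tcp_rot: [3.142, -0.0, -3.037]
ft_force: [0.0, 0.2, -0.9]
opening: 0.46
grip_force: 30.0
```

>>> send_rows(series="0.231 -0.394 0 0 0 -0.433; 0.26 -0.376 0 0 0 -0.433; 0.287 -0.355 0 0 0 -0.433; 0.313 -0.333 0 0 0 -0.433; 0.338 -0.308 0 0 0 -0.433")

```text
t: 5.22
eef_pos: [441.0, 10.5, 159.5]
tcp_rot: [3.141, -0.0, -2.659]
ft_force: [0.1, 0.1, -0.9]
opening: 0.461
grip_force: 30.0
```

>>> send_rows(series="0 0 0 0 0 0; 0 0 0 0 0 0; 0 0 0 0 0 0")

```text
t: 5.6
eef_pos: [441.7, 11.8, 159.6]
tcp_rot: [-3.142, 0.0, -2.662]
ft_force: [0.1, 0.1, -1.5]
opening: 0.459
grip_force: 30.0
```

```bash
python3 plan.py "442.5 10 110 0 207.5 4" "442.5 10 94 0 207.5 2"
```

```text
now 5.6 [441.7  11.8 159.6] [-1.8000e+02  1.0000e-02 -1.5251e+02] F [ 0.1  0.1 -1.5] grip 30.0 open 43.6
0.001 -0.008 0.207 0 0 0; 0 -0.009 0.206 0 0.001 0; 0.001 -0.008 0.207 0 0 0; 0.001 -0.008 0.206 0 0 -0.001
0 0 0.134 0 0 0; 0 0 0.133 0 0 0
```

>>> send_rows(series="0 -0.008 0.207 0 0 0; 0 -0.009 0.206 0 0 0; 0 -0.008 0.207 0 0 0; 0 -0.008 0.206 0 0 0; 0 0 0.13 0 0 0")

```text
t: 6.22
eef_pos: [442.2, 9.5, 101.2]
tcp_rot: [3.141, -0.001, -2.662]
ft_force: [-0.3, 0.1, -1.0]
opening: 0.455
grip_force: 30.0
```

>>> send_rows(series="0 0 0.13 0 0 0; 0 0 0 0 0 0; 0 0 0 0 0 0")

```text
t: 6.6
eef_pos: [442.4, 9.5, 94.6]
tcp_rot: [-3.141, 0.0, -2.662]
ft_force: [0.1, -0.5, -0.5]
opening: 0.458
grip_force: 30.0
```

>>> send_rows(series="0 0 0 0 0 0; 0 0 0 0 0 0; 0 0 0 0 0 0", fingers=0.75)

```text
t: 6.98
eef_pos: [442.4, 9.5, 94.6]
tcp_rot: [-3.141, 0.0, -2.662]
ft_force: [-0.3, 0.1, -0.3]
opening: 0.712
grip_force: 0.0
```

>>> send_rows(series="0 0 -0.5 0 0 0; 0 0 -0.5 0 0 0; 0 0 -0.5 0 0 0; 0 0 0 0 0 0; 0 0 0 0 0 0")

```text
t: 7.6
eef_pos: [442.1, 9.5, 184.0]
tcp_rot: [3.141, -0.0, -2.662]
ft_force: [0.2, -0.3, -1.2]
opening: 0.75
grip_force: 0.0
```

```bash
python3 plan.py
python3 - <<'E'
from h import *
for n in('top','scene'):
    c=avg(n,3)
    hsv=cv2.cvtColor(c['color'],cv2.COLOR_RGB2HSV); H,S,V=[hsv[...,i].astype(int) for i in range(3)]
    print([(x[0],x[1]) for x in blobs(c,((H<8)|(H>170))&(S>140)&(V>90),24,roi=(350,400,-60,330))])
    if n=='scene': save(c,'g2.png',(170,150,330,270),4)
E
```

```text
now 7.6 [442.1   9.5 184. ] [ 1.7999e+02 -1.0000e-02 -1.5252e+02] F [ 0.2 -0.3 -1.2] grip 0.0 open 71.3
[]
[(array([460. ,  18.4]), np.int32(48)), (array([424.5,   1. ]), np.int32(52))]
```

View pics/g2.png

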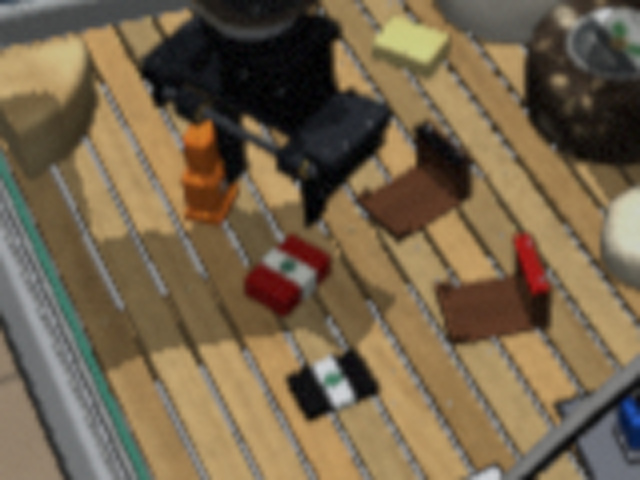

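The scene crop shows the red pile neat at (288,275); the gripper body passes close to the orange decoy at (205,170), so I check that clearance.

```bash
python3 - <<'E'
from h import *
y=np.array([-.4614,.887]); x=np.array([.887,.4614])
for n in('top','scene'):
    d=np.load(n+'.npz'); W=d['W']; hsv=cv2.cvtColor(d['img'],cv2.COLOR_RGB2HSV)
    m=(hsv[...,0]>6)&(hsv[...,0]<16)&(hsv[...,1]>190)&(W[...,0]>350)&(W[...,0]<480)&(W[...,1]>50)&(W[...,1]<200)
    P=W[m]; q=P[:,:2]-[442.3,9.5]
    for lo,hi in((0,40),(40,70),(70,110)):
        k=(P[:,2]>lo)&(P[:,2]<hi)
        if k.sum(): print(n,lo,k.sum(),P[k].mean(0).round(0),P[k][:,2].max().round(0),'along y',(q[k]@y).min().round(0),(q[k]@y).max().round(0),'x',(q[k]@x).min().round(0),(q[k]@x).max().round(0))
E
python3 plan.py "442.3 9.8 80 0 207.5 8"
```

```text
top 0 11 [407. 105.  28.] 37.0 along y 92.0 114.0 x 9.0 16.0
top 40 22 [410. 117.  49.] 53.0 along y 88.0 125.0 x 8.0 40.0
top 70 41 [417. 115.  89.] 94.0 along y 92.0 122.0 x 14.0 45.0
scene 0 77 [411. 105.  19.] 39.0 along y 86.0 117.0 x 5.0 46.0
scene 40 77 [414. 108.  52.] 70.0 along y 88.0 118.0 x 7.0 45.0
scene 70 76 [417. 111.  87.] 95.0 along y 93.0 116.0 x 13.0 41.0
now 7.9 [442.2   9.5 183.9] [ 1.7996e+02 -5.0000e-02 -1.5252e+02] F [ 0.4 -0.  -0.5] grip 0.0 open 70.9
-0.001 0 0.216 0.001 -0.001 0; 0 0.001 0.217 0 0 -0.001; -0.001 0 0.216 0.001 -0.001 0; 0 0 0.217 0 -0.001 0; -0.001 0.001 0.216 0.001 0 0
0 0 0.217 0 -0.001 -0.001; -0.001 0.001 0.216 0.001 -0.001 0; 0 0 0.217 0 0 0
```

```bash
python3 plan.py "446 2.4 80 0 207.5 8"
```

```text
now 7.9 [442.2   9.5 183.9] [ 1.7996e+02 -5.0000e-02 -1.5252e+02] F [ 0.4 -0.  -0.5] grip 0.0 open 70.9
0 -0.017 0.216 0.001 -0.001 0; -0.001 -0.017 0.217 0 0 -0.001; 0 -0.017 0.216 0.001 -0.001 0; 0 -0.016 0.217 0 -0.001 0; 0 -0.017 0.216 0.001 0 0
-0.001 -0.017 0.217 0 -0.001 -0.001; 0 -0.017 0.216 0.001 -0.001 0; 0 -0.017 0.217 0 0 0
```

>>> send_rows(series="0 -0.034 0.216 0 0 0; 0 -0.034 0.216 0 0 0; 0 -0.034 0.216 0 0 0; 0 -0.034 0.216 0 0 0; 0 0 0.216 0 0 0", fingers=0.8)

```text
t: 8.52
eef_pos: [446.2, 2.1, 118.6]
tcp_rot: [3.141, -0.0, -2.662]
ft_force: [0.4, -0.0, 0.5]
opening: 0.797
grip_force: 0.0
```

>>> send_rows(series="0 0 0.216 0 0 0; 0 0 0.216 0 0 0; 0 0 0.216 0 0 0; 0 0 0 0 0 0")

```text
t: 9.02
eef_pos: [445.8, 2.3, 79.9]
tcp_rot: [3.141, -0.001, -2.662]
ft_force: [0.7, 0.3, 0.8]
opening: 0.796
grip_force: 0.0
```

>>> send_rows(series="0 0 0 0 0 0; 0 0 0 0 0 0; 0 0 0 0 0 0; 0 0 0 0 0 0; 0 0 0 0 0 0", fingers=0.2)

```text
t: 9.65
eef_pos: [446.1, 2.3, 81.0]
tcp_rot: [-3.142, 0.0, -2.662]
ft_force: [-0.8, 1.8, 5.5]
opening: 0.459
grip_force: 30.0
```

```bash
python3 plan.py "446 2.4 160 0 207.5 4"
```

```text
now 9.65 [446.1   2.3  81. ] [-1.7999e+02  2.0000e-02 -1.5252e+02] F [-0.8  1.8  5.5] grip 30.0 open 43.6
0 0.001 -0.329 0 0 0; 0 0 -0.329 0 0.001 -0.001; 0 0.001 -0.329 0 0 0; 0.001 0 -0.329 -0.001 0.001 -0.001
```

>>> send_rows(series="0 0 -0.33 0 0 0; 0 0 -0.33 0 0 0; 0 0 -0.33 0 0 0; 0 0 -0.33 0 0 0; 0 0 0 0 0 0")

```text
t: 10.28
eef_pos: [446.5, 2.2, 160.8]
tcp_rot: [-3.14, 0.002, -2.662]
ft_force: [0.2, 0.5, -1.8]
opening: 0.46
grip_force: 30.0
```

>>> send_rows(series="0 0 0 0 0 0; 0 0 0 0 0 0; 0 0 0 0 0 0")

```text
t: 10.65
eef_pos: [446.0, 2.3, 159.4]
tcp_rot: [3.141, -0.001, -2.662]
ft_force: [-0.1, -0.5, -1.1]
opening: 0.459
grip_force: 30.0
```

Run:
```python
from h import *
from scipy.optimize import least_squares
# refine trays: fit known lip-top rectangle by depth + show held pile
for n in('top','scene'):
    c=avg(n,3); W=world(c); img=c['color']
    hsv=cv2.cvtColor(img,cv2.COLOR_RGB2HSV); H,S,V=[hsv[...,i].astype(int) for i in range(3)]
    red=((H<8)|(H>170))&(S>140)&(V>50)&(W[...,2]>60)
    for b in blobs(c,red,102,roi=(300,300,-100,100)): 
        print(n,b)
    P=W[red&(abs(W[...,0]-446)<60)&(abs(W[...,1]-2)<60)]
    if len(P): r=cv2.minAreaRect(P[:,:2].astype(np.float32)); print(P.mean(0),r, P[:,2].min(),P[:,2].max())
    save(c,n+'held.png',(160,130,330,270),3.5)
    for nm,lo,hi in(('red',-130,-40),('blk',20,110)):
        m=(W[...,2]>35)&(W[...,2]<60)&(W[...,0]>520)&(W[...,0]<660)&(W[...,1]>lo)&(W[...,1]<hi)
        Q=W[m]; r=cv2.minAreaRect(Q[:,:2].astype(np.float32)); l,U=np.linalg.eigh(np.cov(Q[:,:2].T)); print(nm,'lip',len(Q),np.round(r[0],1),np.round(r[1],1),round(r[2],1),'pca',np.degrees(np.arctan2(U[1,1],U[0,1]))%180,Q.mean(0).round(1))
```

```text
red lip 117 [609.7 -93.9] [58.8 17.2] 76.3 pca 75.27494064199406 [609.3 -93.8  51.4]
blk lip 120 [604.9  54.8] [17.  58.2] 13.0 pca 103.29217350756845 [604.7  54.8  51.2]
scene (array([425.7, -14.7]), np.int32(123), array([237.6, 206.8]), array([425.8, -14.8]), array([32.4, 52.6]), np.float64(104.9))
[426.59352952 -11.88553248  98.70817419] ((427.4539794921875, -9.003425598144531), (20.2135066986084, 43.31291580200195), 29.502046585083008) 82.46769789835024 106.96001391551586
red lip 96 [607.5 -93. ] [61.8 16.6] 76.5 pca 77.40418264653718 [606.5 -97.5  49.9]
blk lip 88 [603.5  54. ] [19. 59.] 11.2 pca 105.25962325284623 [602.9  52.3  49.1]
```

View pics/sceneheld.png

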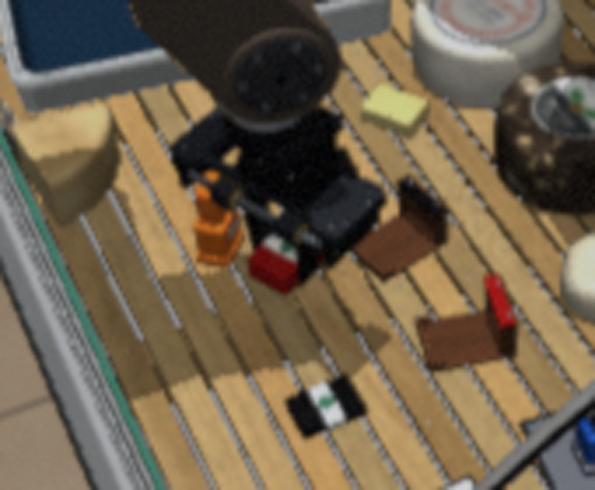

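The pile is held level, clear of the deck, by both fingers. Now the tray approach, worked out in the tray's frame.

```bash
cat > tray.py <<'E'
import sys,subprocess,numpy as np
# tray.py cx cy yawdeg toolyaw "xf zf theta n" ... (mm above floor; pile bottom 81 mm ahead of TCP)
cx,cy,ya=map(float,sys.argv[1:4]); e=float(sys.argv[4]); out=[]
for g in sys.argv[5:]:
    xf,zf,th,n=map(float,g.split()); t=np.radians(th); c,s=np.cos(t),np.sin(t)
    X=xf-31*c+81*s; Z=zf+31*s+81*c+4; a=np.radians(ya)
    out.append(f"{cx+X*np.cos(a)-e*np.sin(a):.2f} {cy+X*np.sin(a)+e*np.cos(a):.2f} {Z:.2f} {th} {ya+180} {int(n)}")
print('\n'.join(out)); subprocess.run(['python3','plan.py']+out)
E
python3 tray.py 576.9 -86.6 -13.3 0 "10 80 0 10" "10 75 20 4"
```

```text
now 10.95 [446.1   2.2 159.9] [ 179.99    0.   -152.52] F [ 0.1  0.1 -0.3] grip 30.0 open 43.6
-0.099 -0.209 -0.008 0 0 0.408; -0.113 -0.202 -0.009 0 0 0.408; -0.127 -0.193 -0.008 0 0 0.407; -0.14 -0.183 -0.009 0 0 0.408; -0.154 -0.173 -0.008 0 0 0.408
-0.165 -0.162 -0.009 0 0 0.408; -0.176 -0.149 -0.008 0 0 0.408; -0.187 -0.137 -0.009 0 0 0.408; -0.196 -0.123 -0.008 0 0 0.407; -0.203 -0.109 -0.009 0 0 0.408
-0.123 0 -0.003 0 0.5 0; -0.123 0 -0.014 0 0.5 0; -0.121 0 -0.024 0 0.5 0; -0.118 0 -0.035 0 0.5 0
556.46 -81.77 165.00 0.0 166.7 10
585.24 -88.57 165.72 20.0 166.7 4
```

>>> send_rows(series="-0.099 -0.209 -0.009 0 0 0.408; -0.113 -0.202 -0.009 0 0 0.408; -0.127 -0.193 -0.009 0 0 0.408; -0.14 -0.183 -0.009 0 0 0.408; -0.154 -0.173 -0.009 0 0 0.408")

```text
t: 11.58
eef_pos: [501.6, -40.0, 162.7]
tcp_rot: [3.142, 0.0, -3.02]
ft_force: [0.6, -0.5, -0.7]
opening: 0.458
grip_force: 30.0
```

>>> send_rows(series="-0.165 -0.162 -0.009 0 0 0.408; -0.176 -0.149 -0.009 0 0 0.408; -0.187 -0.137 -0.009 0 0 0.408; -0.196 -0.123 -0.009 0 0 0.408; -0.203 -0.109 -0.009 0 0 0.408")

```text
t: 12.2
eef_pos: [556.7, -82.1, 165.3]
tcp_rot: [3.141, -0.0, 2.907]
ft_force: [1.3, -0.4, -0.1]
opening: 0.462
grip_force: 30.0
```

>>> send_rows(series="-0.123 0 -0.003 0 0.5 0; -0.123 0 -0.014 0 0.5 0; -0.121 0 -0.024 0 0.5 0; -0.118 0 -0.035 0 0.5 0")

```text
t: 12.7
eef_pos: [585.4, -88.6, 166.1]
tcp_rot: [3.141, -0.352, 2.909]
ft_force: [0.2, 0.5, -1.5]
opening: 0.463
grip_force: 30.0
```

>>> send_rows(series="0 0 0 0 0 0; 0 0 0 0 0 0; 0 0 0 0 0 0")

```text
t: 13.08
eef_pos: [584.8, -88.5, 166.3]
tcp_rot: [3.142, -0.348, 2.909]
ft_force: [-0.4, 0.4, -1.8]
opening: 0.458
grip_force: 30.0
```

```bash
python3 tray.py 576.9 -86.6 -13.3 0 "10 30 20 4" "10 5 20 3" "25 4 20 3" "28 3 10 3" "31 1 0 3"
python3 - <<'E'
from h import *
c=cam('scene'); save(c,'hov.png',(230,110,370,270),3.7)
E
```

```text
now 13.075 [584.8 -88.5 166.3] [180.   -19.94 166.69] F [-0.4  0.4 -1.8] grip 30.0 open 43.5
-0.067 0 0.178 0 0.001 0; -0.066 0 0.178 0 0.002 -0.001; -0.067 0 0.178 0.001 0.001 0; -0.067 0 0.178 0 0.002 0
-0.047 0 0.131 0 0 0; -0.048 0 0.13 0 0 0; -0.047 0 0.131 0 0 0
-0.08 0 -0.023 0 0 0; -0.081 0 -0.024 0 0 0; -0.08 0 -0.023 0 0 0
0.058 0 0.036 0 -0.333 0; 0.06 0 0.033 0 -0.334 0; 0.062 0 0.029 0 -0.333 0
0.057 0 0.045 0 -0.333 0; 0.06 0 0.041 0 -0.334 0; 0.061 0 0.038 0 -0.333 0
585.24 -88.57 120.72 20.0 166.7 4
585.24 -88.57 95.72 20.0 166.7 3
599.84 -92.02 94.72 20.0 166.7 3
588.13 -89.25 92.15 10.0 166.7 3
576.90 -86.60 86.00 0.0 166.7 3
```

View pics/hov.png

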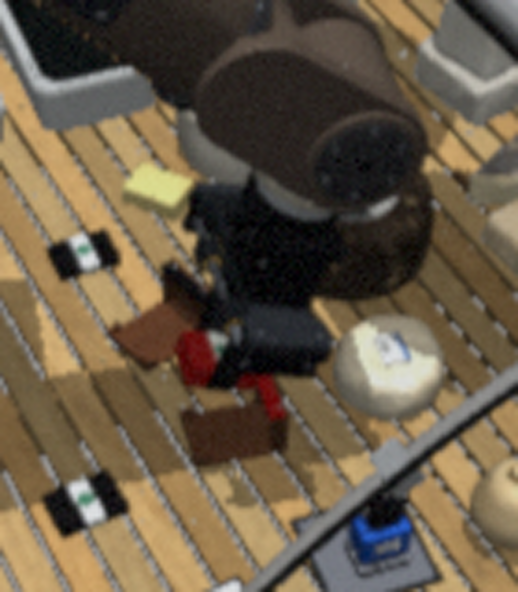

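The tilted pile hovers over the red tray at (200,360), with the tray at (235,430). Going down.

>>> send_rows(series="-0.067 0 0.178 0 0 0; -0.067 0 0.178 0 0 0; -0.067 0 0.178 0 0 0; -0.067 0 0.178 0 0 0; -0.047 0 0.13 0 0 0")

```text
t: 13.75
eef_pos: [585.6, -88.7, 111.1]
tcp_rot: [3.141, -0.35, 2.909]
ft_force: [1.0, 0.6, -0.3]
opening: 0.464
grip_force: 30.0
```

>>> send_rows(series="-0.047 0 0.13 0 0 0; -0.047 0 0.13 0 0 0; 0 0 0 0 0 0; 0 0 0 0 0 0")

```text
t: 14.25
eef_pos: [585.8, -88.7, 95.8]
tcp_rot: [3.141, -0.349, 2.909]
ft_force: [0.4, 0.1, -0.5]
opening: 0.461
grip_force: 30.0
```

```bash
python3 tray.py 576.9 -86.6 -13.3 0 "25 4 20 5" "28 3 10 4" "31 1 0 4"
```

```text
now 14.25 [585.8 -88.7  95.8] [179.99 -19.98 166.68] F [ 0.4  0.1 -0.5] grip 30.0 open 43.8
-0.047 0 -0.013 0 0 0; -0.046 0 -0.013 0 0.001 -0.001; -0.047 0 -0.013 0.001 0 0; -0.046 0.001 -0.014 0 0.001 0; -0.047 0 -0.013 0 0 -0.001
0.044 0 0.027 0 -0.25 0; 0.044 0 0.026 0 -0.25 0; 0.046 0 0.023 0 -0.25 0; 0.047 0 0.021 0 -0.25 0
0.043 0 0.034 0 -0.25 0; 0.044 0 0.032 0 -0.25 0; 0.046 0 0.029 0 -0.25 0; 0.047 0 0.028 0 -0.25 0
599.84 -92.02 94.72 20.0 166.7 5
588.13 -89.25 92.15 10.0 166.7 4
576.90 -86.60 86.00 0.0 166.7 4
```

No contact forces so far. Slide under the lip.

>>> send_rows(series="-0.047 0 -0.013 0 0 0; -0.047 0 -0.013 0 0 0; -0.047 0 -0.013 0 0 0; -0.047 0 -0.013 0 0 0; -0.047 0 -0.013 0 0 0")

```text
t: 14.88
eef_pos: [600.0, -92.1, 94.4]
tcp_rot: [3.142, -0.349, 2.909]
ft_force: [-0.6, 0.2, -0.4]
opening: 0.46
grip_force: 30.0
```

>>> send_rows(series="0 0 0 0 0 0; 0 0 0 0 0 0")

```text
t: 15.12
eef_pos: [599.8, -92.0, 94.4]
tcp_rot: [3.141, -0.349, 2.909]
ft_force: [0.1, 0.5, -0.8]
opening: 0.461
grip_force: 30.0
```

```bash
python3 tray.py 576.9 -86.6 -13.3 0 "28 3 10 4" "31 1 0 5"
```

```text
now 15.125 [599.8 -92.   94.4] [179.99 -20.01 166.69] F [ 0.1  0.5 -0.8] grip 30.0 open 43.7
0.044 0 0.026 0 -0.25 0; 0.044 0 0.024 0 -0.25 -0.001; 0.046 0 0.022 0.001 -0.25 0; 0.047 0.001 0.02 0 -0.251 0
0.034 0 0.027 0 -0.2 0; 0.035 0 0.025 0 -0.2 0; 0.037 0 0.025 0 -0.2 0; 0.036 0 0.023 0 -0.2 0; 0.038 0 0.022 0 -0.2 0
588.13 -89.25 92.15 10.0 166.7 4
576.90 -86.60 86.00 0.0 166.7 5
```

>>> send_rows(series="0.044 0 0.026 0 -0.25 0; 0.044 0 0.024 0 -0.25 0; 0.046 0 0.022 0 -0.25 0; 0.047 0 0.02 0 -0.25 0; 0 0 0 0 0 0")

```text
t: 15.75
eef_pos: [587.8, -89.2, 92.4]
tcp_rot: [3.141, -0.175, 2.909]
ft_force: [-0.6, 0.9, -1.1]
opening: 0.466
grip_force: 30.0
```

>>> send_rows(series="0.034 0 0.027 0 -0.2 0; 0.035 0 0.025 0 -0.2 0; 0.037 0 0.025 0 -0.2 0; 0.036 0 0.023 0 -0.2 0; 0.038 0 0.022 0 -0.2 0")

```text
t: 16.38
eef_pos: [577.1, -86.7, 86.0]
tcp_rot: [3.142, 0.0, 2.909]
ft_force: [0.2, -0.7, -1.3]
opening: 0.46
grip_force: 30.0
```

>>> send_rows(series="0 0 0 0 0 0; 0 0 0 0 0 0; 0 0 0 0 0 0")

```text
t: 16.75
eef_pos: [577.2, -86.7, 86.0]
tcp_rot: [3.142, -0.0, 2.909]
ft_force: [0.4, 0.3, -1.6]
opening: 0.463
grip_force: 30.0
```

>>> send_rows(series="0 0 0 0 0 0; 0 0 0 0 0 0; 0 0 0 0 0 0; 0 0 0 0 0 0; 0 0 0 0 0 0", fingers=0.65)

```text
t: 17.38
eef_pos: [577.0, -86.6, 86.0]
tcp_rot: [3.142, 0.0, 2.909]
ft_force: [0.7, 0.2, 0.0]
opening: 0.65
grip_force: 0.0
```

>>> send_rows(series="0 0 -0.4 0 0 0; 0 0 -0.4 0 0 0; 0 0 -0.5 0 0 0; 0 0 -0.5 0 0 0; 0 0 0 0 0 0")

```text
t: 18.0
eef_pos: [577.5, -86.8, 196.0]
tcp_rot: [3.142, 0.004, 2.909]
ft_force: [0.5, -1.5, -0.4]
opening: 0.65
grip_force: 0.0
```

```bash
python3 plan.py "550.5 120 190 0 175.3 8"
cat > blk.py <<'E'
from h import *
for n in('top','scene'):
    c=avg(n,3); W=world(c)
    hsv=cv2.cvtColor(c['color'],cv2.COLOR_RGB2HSV); H,S,V=[hsv[...,i].astype(int) for i in range(3)]
    for b in blobs(c,(V<60)&(W[...,2]<30),12,roi=(350,250,-160,250)): 
        if b[1]<140: print(n,'D',b[0],b[1],b[5])
    for b in blobs(c,(S<50)&(V>140)&(W[...,2]<30),12,roi=(350,250,-160,250)): print(n,'W',b[0],b[1])
    for b in blobs(c,((H<8)|(H>170))&(S>140)&(V>60),28,roi=(480,200,-160,0)): print(n,'RED@28',b)
E
python3 blk.py
python3 - <<'E'
from h import *
c=cam('scene'); save(c,'afterred.png',(230,130,370,270),4)
E
```

```text
now 18.0 [577.5 -86.8 196. ] [180.     0.21 166.68] F [ 0.5 -1.5 -0.4] grip 0.0 open 61.8
0.154 0.406 0.012 0 0.003 -0.108; 0.146 0.409 0.012 0 0.002 -0.107; 0.139 0.412 0.012 -0.001 0.003 -0.108; 0.131 0.414 0.012 0 0.003 -0.108; 0.123 0.417 0.012 0 0.002 -0.108
0.115 0.419 0.012 0 0.003 -0.107; 0.107 0.421 0.013 0 0.003 -0.108; 0.1 0.423 0.012 -0.001 0.002 -0.108
scene D [ 450.9 -104.1] 67 86.9
scene D [ 410.6 -104.2] 81 88.0
scene W [431.8 -88.6] 26
scene W [ 431.5 -115.1] 30
```

View pics/afterred.png

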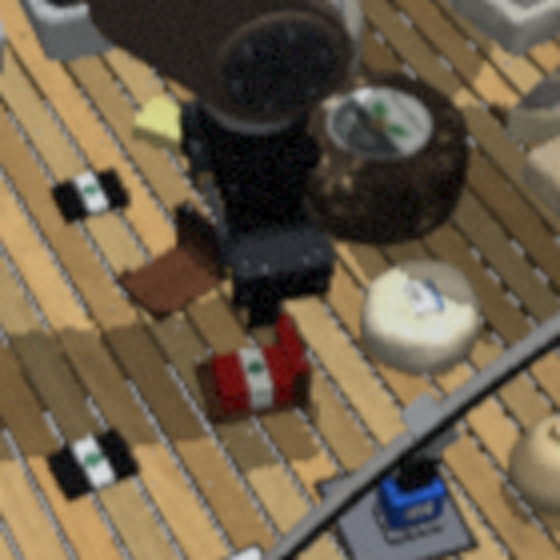

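The red pile lies flat in its tray at (258,380); both black bars are unmoved. On to the left black bar.

```bash
python3 plan.py "549.5 167.2 170 0 175.3 9" "549.5 167.2 80 0 175.3 5"
```

```text
now 18.35 [576.8 -86.6 193.1] [ 1.7999e+02 -8.0000e-02  1.6668e+02] F [0.2 0.  0. ] grip 0.0 open 61.6
0.157 0.446 0.043 0 -0.001 -0.096; 0.15 0.448 0.043 0 -0.001 -0.096; 0.143 0.451 0.043 0.001 -0.001 -0.095; 0.134 0.453 0.043 0 -0.001 -0.096; 0.128 0.455 0.043 0 -0.001 -0.096
0.119 0.458 0.043 0 -0.001 -0.096; 0.112 0.459 0.043 0 0 -0.095; 0.104 0.461 0.043 0 -0.001 -0.096; 0.097 0.463 0.043 0.001 -0.001 -0.096
0 0 0.3 0 0 0; 0 0 0.3 0 0 0; 0 0 0.3 0 0 0; 0 0 0.3 0 0 0; 0 0 0.3 0 0 0
```

>>> send_rows(series="0.157 0.446 0.043 0 0 -0.096; 0.15 0.448 0.043 0 0 -0.096; 0.143 0.451 0.043 0 0 -0.096; 0.134 0.453 0.043 0 0 -0.096; 0.128 0.455 0.043 0 0 -0.096", fingers=0.75)

```text
t: 18.98
eef_pos: [561.5, 55.2, 180.5]
tcp_rot: [-3.142, -0.001, 2.993]
ft_force: [-0.3, 0.0, -0.5]
opening: 0.749
grip_force: 0.0
```

>>> send_rows(series="0.119 0.458 0.043 0 0 -0.096; 0.112 0.459 0.043 0 0 -0.096; 0.104 0.461 0.043 0 0 -0.096; 0.097 0.463 0.043 0 0 -0.096; 0 0 0 0 0 0")

```text
t: 19.6
eef_pos: [549.2, 168.5, 170.1]
tcp_rot: [-3.141, -0.001, 3.062]
ft_force: [0.5, 0.1, -0.3]
opening: 0.753
grip_force: 0.0
```

>>> send_rows(series="0 0 0 0 0 0; 0 0 0 0 0 0")

```text
t: 19.85
eef_pos: [549.8, 166.3, 170.8]
tcp_rot: [-3.142, -0.0, 3.059]
ft_force: [0.1, 0.5, -0.4]
opening: 0.747
grip_force: 0.0
```

```bash
python3 plan.py "549.5 167.2 80 0 175.3 5"; python3 blk.py | grep -v RED
```

```text
now 19.85 [549.8 166.3 170.8] [-180.     -0.    175.26] F [ 0.1  0.5 -0.4] grip 0.0 open 70.9
0.001 0.003 0.303 0 0 -0.001; 0.002 0.003 0.302 0 0 -0.001; 0.001 0.002 0.303 0 0 0; 0.001 0.003 0.302 0 0 -0.001; 0.002 0.003 0.303 0 0 -0.001
top D [ 452.8 -100.9] 55 90.3
top D [ 412.2 -100.5] 65 90.8
top W [433.7 -87.2] 34
top W [ 433.2 -114.7] 34
scene D [ 450.6 -105.5] 62 88.3
scene D [ 410.4 -105.3] 79 87.7
scene W [431.3 -87.4] 24
scene W [ 431.4 -114.8] 29
```

>>> send_rows(series="0 0 0.3 0 0 0; 0 0 0.3 0 0 0; 0 0 0.3 0 0 0; 0 0 0.3 0 0 0; 0 0 0.3 0 0 0")

```text
t: 20.78
eef_pos: [549.7, 167.2, 79.9]
tcp_rot: [3.141, 0.0, 3.06]
ft_force: [1.5, 0.4, -0.3]
opening: 0.747
grip_force: 0.0
```

>>> send_rows(series="0 0 0 0 0 0; 0 0 0 0 0 0; 0 0 0 0 0 0; 0 0 0 0 0 0; 0 0 0 0 0 0", fingers=0.2)

```text
t: 21.4
eef_pos: [549.9, 167.2, 81.3]
tcp_rot: [3.141, 0.001, 3.06]
ft_force: [-0.7, 0.5, 5.8]
opening: 0.456
grip_force: 30.0
```

>>> send_rows(series="0 0 -0.4 0 0 0; 0 0 -0.4 0 0 0; 0 0 -0.4 0 0 0; 0 0 -0.2 0 0 0; 0 0 0 0 0 0")

```text
t: 22.02
eef_pos: [549.8, 167.2, 165.2]
tcp_rot: [3.141, 0.001, 3.06]
ft_force: [0.0, 0.2, -0.9]
opening: 0.46
grip_force: 30.0
```

```bash
python3 plan.py "432 -101.1 160 0 179.3 10"
```

```text
now 22.025 [549.8 167.2 165.2] [1.7998e+02 6.0000e-02 1.7532e+02] F [ 0.   0.2 -0.9] grip 30.0 open 43.7
0.159 -0.462 0.008 0 0.001 -0.04; 0.163 -0.46 0.009 0 0 -0.04; 0.165 -0.46 0.008 0.001 0.001 -0.039; 0.169 -0.458 0.009 0 0.001 -0.04; 0.172 -0.457 0.008 0 0 -0.04
0.175 -0.456 0.009 0 0.001 -0.04; 0.178 -0.454 0.008 0 0 -0.039; 0.182 -0.454 0.009 0 0.001 -0.04; 0.184 -0.452 0.008 0.001 0.001 -0.04; 0.188 -0.451 0.009 0 0 -0.04
```

>>> send_rows(series="0.159 -0.46 0.008 0 0 -0.04; 0.163 -0.46 0.008 0 0 -0.04; 0.165 -0.46 0.008 0 0 -0.04; 0.169 -0.458 0.009 0 0 -0.04; 0.172 -0.457 0.008 0 0 -0.04")

```text
t: 22.65
eef_pos: [490.0, 32.4, 161.3]
tcp_rot: [3.141, -0.001, 3.095]
ft_force: [0.3, -0.3, 0.2]
opening: 0.457
grip_force: 30.0
```

>>> send_rows(series="0.175 -0.456 0.009 0 0 -0.04; 0.178 -0.454 0.008 0 0 -0.04; 0.182 -0.454 0.009 0 0 -0.04; 0.184 -0.452 0.008 0 0 -0.04; 0.188 -0.45 0.009 0 0 -0.04")

```text
t: 23.28
eef_pos: [431.2, -101.7, 158.9]
tcp_rot: [3.141, -0.001, 3.13]
ft_force: [0.5, 0.9, -0.0]
opening: 0.458
grip_force: 30.0
```

>>> send_rows(series="0 0 0 0 0 0; 0 0 0 0 0 0; 0 0 0 0 0 0")

```text
t: 23.65
eef_pos: [432.1, -100.3, 159.5]
tcp_rot: [3.141, -0.0, 3.131]
ft_force: [-0.0, 0.0, -0.3]
opening: 0.456
grip_force: 30.0
```

```bash
python3 plan.py "432 -101.1 94 0 179.3 7"
```

```text
now 23.65 [ 432.1 -100.3  159.5] [ 1.7999e+02 -2.0000e-02  1.7937e+02] F [-0.   0.  -0.3] grip 30.0 open 43.3
0 -0.002 0.156 0 0 0.001; 0.001 -0.002 0.156 0 0 0.001; 0 -0.002 0.156 0.001 -0.001 0.001; 0 -0.001 0.156 0 0 0.001; 0 -0.002 0.156 0 0 0.001
0.001 -0.002 0.156 0 0 0.001; 0 -0.002 0.156 0 -0.001 0.001
```

>>> send_rows(series="0 -0.002 0.156 0 0 0; 0 -0.002 0.156 0 0 0; 0 -0.002 0.156 0 0 0; 0 -0.002 0.156 0 0 0; 0 -0.002 0.156 0 0 0")

```text
t: 24.28
eef_pos: [431.9, -101.6, 112.2]
tcp_rot: [3.141, -0.0, 3.13]
ft_force: [-0.1, -0.6, -0.5]
opening: 0.46
grip_force: 30.0
```

>>> send_rows(series="0 -0.002 0.156 0 0 0; 0 -0.002 0.156 0 0 0; 0 0 0 0 0 0; 0 0 0 0 0 0")

```text
t: 24.78
eef_pos: [432.0, -101.8, 94.1]
tcp_rot: [3.141, -0.0, 3.13]
ft_force: [-0.9, 0.5, -0.7]
opening: 0.458
grip_force: 30.0
```

>>> send_rows(series="0 0 0 0 0 0; 0 0 0 0 0 0; 0 0 0 0 0 0; 0 0 0 0 0 0", fingers=0.75)

```text
t: 25.28
eef_pos: [431.9, -101.8, 94.3]
tcp_rot: [3.142, 0.0, 3.13]
ft_force: [0.4, -0.1, -0.2]
opening: 0.741
grip_force: 0.0
```

>>> send_rows(series="0 0 0.08 0 0 0; 0 0 0.08 0 0 0; 0 0 0.07 0 0 0; 0 0 0 0 0 0; 0 0 0 0 0 0")

```text
t: 25.9
eef_pos: [432.0, -101.8, 80.4]
tcp_rot: [3.141, -0.0, 3.13]
ft_force: [-0.7, 0.9, -0.9]
opening: 0.749
grip_force: 0.0
```

```bash
python3 plan.py
python3 - <<'E'
from h import *
c=avg('scene',3); save(c,'blkpile.png',(200,180,320,290),4)
E
```

```text
now 25.9 [ 432.  -101.8   80.4] [179.99  -0.   179.32] F [-0.7  0.9 -0.9] grip 0.0 open 71.2
```

View pics/blkpile.png

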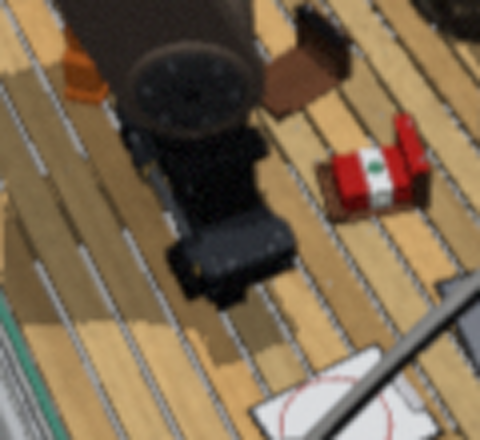

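The gripper hides the black pile; the red tray is fine at (375,180). Close and lift.

>>> send_rows(series="0 0 0 0 0 0; 0 0 0 0 0 0; 0 0 0 0 0 0; 0 0 0 0 0 0; 0 0 0 0 0 0", fingers=0.2)

```text
t: 26.68
eef_pos: [431.9, -101.8, 80.4]
tcp_rot: [3.141, 0.0, 3.13]
ft_force: [-0.4, 0.1, 0.8]
opening: 0.462
grip_force: 30.0
```

>>> send_rows(series="0 0 -0.33 0 0 0; 0 0 -0.33 0 0 0; 0 0 -0.33 0 0 0; 0 0 -0.33 0 0 0; 0 0 -0.3 0 0 0")

```text
t: 27.3
eef_pos: [431.8, -101.8, 178.3]
tcp_rot: [3.142, 0.0, 3.13]
ft_force: [0.4, 0.2, -1.7]
opening: 0.46
grip_force: 30.0
```

>>> send_rows(series="0 0 0 0 0 0; 0 0 0 0 0 0; 0 0 0 0 0 0")

```text
t: 27.68
eef_pos: [431.7, -101.7, 176.9]
tcp_rot: [3.141, -0.001, 3.13]
ft_force: [-0.4, 0.1, -1.2]
opening: 0.463
grip_force: 30.0
```

```bash
python3 - <<'E'
from h import *
c=avg('scene',3); W=world(c); save(c,'blkheld.png',(200,160,320,290),4)
c=avg('top',3); W=world(c)
# black tray: lip-top and side edges by depth, several thresholds, both cameras
for n in('top','scene'):
    c=avg(n,4); W=world(c)
    for nm,lo,hi in(('red',-130,-40),('blk',20,110)):
      for zt in(30,42):
        m=(W[...,2]>zt)&(W[...,2]<60)&(W[...,0]>520)&(W[...,0]<660)&(W[...,1]>lo)&(W[...,1]<hi)
        Q=W[m]; r=cv2.minAreaRect(Q[:,:2].astype(np.float32)); print(n,nm,zt,len(Q),np.round(r[0],1),np.round(r[1],1),round(r[2],1),Q.mean(0).round(1))
E
python3 plan.py
```

```text
top red 30 178 [592.1 -90.3] [58.2 52.2] 78.4 [601.9 -94.   44.3]
top red 42 116 [609.6 -93.9] [58.5 17. ] 77.5 [609.3 -93.9  51.4]
top blk 30 122 [605.   54.8] [17.  58.2] 13.4 [604.5  55.1  50.9]
top blk 42 119 [605.   54.8] [17.  58.2] 13.4 [604.7  55.   51.4]
scene red 30 158 [586.7 -85.1] [59.3 68. ] 67.5 [596.1 -96.   42.5]
scene red 42 89 [607.8 -93.5] [60.4 17.2] 78.2 [606.9 -95.8  50.9]
scene blk 30 94 [602.9  54.4] [18.  59.8] 13.1 [603.   51.   48.3]
scene blk 42 80 [602.9  54.4] [18.  59.7] 13.1 [602.7  52.6  50.6]
now 28.375 [ 431.9 -101.8  177.6] [1.8000e+02 1.0000e-02 1.7932e+02] F [ 0.7  0.5 -0.8] grip 30.0 open 44.0
```

View pics/blkheld.png

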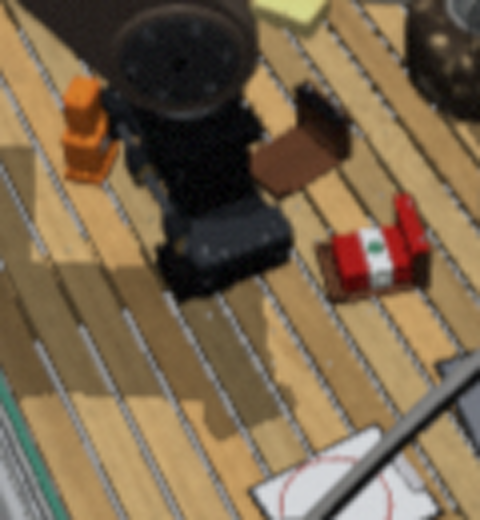

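The held pile leaves bare deck at (211,342), so both black bars are up. Move to the black tray.

```bash
python3 tray.py 572.4 47.3 13.2 0 "10 85 0 10" "10 75 20 4"
```

```text
now 28.375 [ 431.9 -101.8  177.6] [1.8000e+02 1.0000e-02 1.7932e+02] F [ 0.7  0.5 -0.8] grip 30.0 open 44.0
-0.197 0.243 0.013 0 0 -0.139; -0.203 0.238 0.013 0 0 -0.139; -0.209 0.233 0.012 0 0 -0.138; -0.214 0.228 0.013 0 0 -0.139; -0.22 0.223 0.013 0 0 -0.139
-0.225 0.217 0.013 0 0.001 -0.139; -0.23 0.212 0.012 0 0 -0.138; -0.235 0.206 0.013 0 0 -0.139; -0.241 0.2 0.013 0 0 -0.139; -0.245 0.195 0.013 0 0 -0.139
-0.123 0 0.018 0 0.5 0; -0.124 0 0.007 0 0.5 0; -0.125 0 -0.004 0 0.5 0; -0.123 0 -0.015 0 0.5 0
551.95 42.50 170.00 0.0 193.2 10
580.75 49.26 165.72 20.0 193.2 4
```

>>> send_rows(series="-0.197 0.243 0.013 0 0 -0.139; -0.203 0.238 0.013 0 0 -0.139; -0.209 0.233 0.013 0 0 -0.139; -0.214 0.228 0.013 0 0 -0.139; -0.22 0.223 0.013 0 0 -0.139")

```text
t: 29.0
eef_pos: [492.7, -28.7, 173.6]
tcp_rot: [3.142, 0.0, -3.031]
ft_force: [0.1, -0.0, -1.0]
opening: 0.46
grip_force: 30.0
```

>>> send_rows(series="-0.225 0.217 0.013 0 0 -0.139; -0.23 0.212 0.013 0 0 -0.139; -0.235 0.206 0.013 0 0 -0.139; -0.241 0.2 0.013 0 0 -0.139; -0.245 0.195 0.013 0 0 -0.139")

```text
t: 29.62
eef_pos: [552.7, 43.5, 169.7]
tcp_rot: [3.142, 0.0, -2.909]
ft_force: [0.3, 0.2, -0.9]
opening: 0.462
grip_force: 30.0
```

>>> send_rows(series="-0.123 0 0.018 0 0.5 0; -0.124 0 0.007 0 0.5 0; -0.125 0 -0.004 0 0.5 0; -0.123 0 -0.015 0 0.5 0; 0 0 0 0 0 0")

```text
t: 30.25
eef_pos: [581.5, 49.9, 164.7]
tcp_rot: [3.141, -0.349, -2.91]
ft_force: [0.9, -0.1, -1.2]
opening: 0.459
grip_force: 30.0
```

>>> send_rows(series="0 0 0 0 0 0; 0 0 0 0 0 0")

```text
t: 30.5
eef_pos: [580.4, 49.3, 165.9]
tcp_rot: [3.142, -0.348, -2.911]
ft_force: [-0.2, -1.0, -0.9]
opening: 0.46
grip_force: 30.0
```

```bash
python3 tray.py 572.4 47.3 13.2 0 "10 30 20 4" "10 5 20 4"
python3 - <<'E'
from h import *
c=cam('scene'); save(c,'hovb.png',(210,110,350,270),3.5)
E
```

```text
now 30.5 [580.4  49.3 165.9] [ 180.    -19.93 -166.78] F [-0.2 -1.  -0.9] grip 30.0 open 43.7
-0.066 -0.001 0.176 0 0.002 0.001; -0.065 0 0.177 0 0.001 0; -0.066 -0.001 0.176 0 0.002 0.001; -0.066 0 0.176 -0.001 0.002 0
-0.036 0 0.098 0 0 0; -0.035 0 0.098 0 0 0; -0.036 0 0.098 0 0 0; -0.035 0 0.098 0 0 0
580.75 49.26 120.72 20.0 193.2 4
580.75 49.26 95.72 20.0 193.2 4
```

View pics/hovb.png

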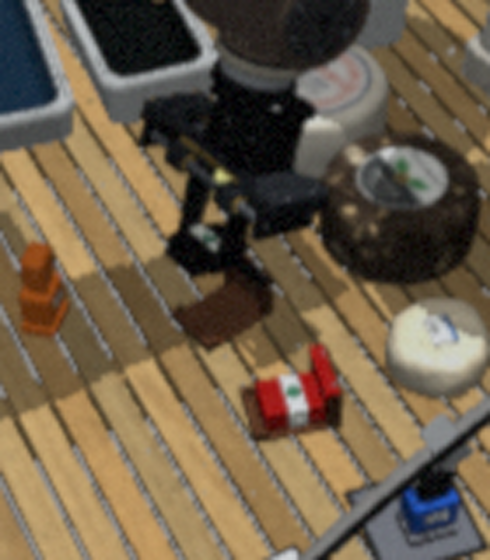

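The black pile is tilted above its tray at (205,245). The dark wheel at (405,210) is close to the gripper's body, so I check its clearance.

Run:
```python
from h import *
W=np.load('top.npz')['W'].reshape(-1,3); a=np.radians(13.2)
d=W[:,:2]-[572.4,47.3]; X=d@[np.cos(a),np.sin(a)]; Y=d@[-np.sin(a),np.cos(a)]
for z in(25,45,65,75,90):
    k=(W[:,2]>z)&(W[:,2]<300)&(abs(Y)<100)&(X>45)&(X<250); print(z,k.sum(),X[k].min().round() if k.any() else '', W[k,2].max().round() if k.any() else '')
```

```text
25 2268 128.0 80.0
45 2136 129.0 80.0
65 1923 130.0 80.0
75 1486 135.0 80.0
90 0
```

Ample clearance (128 mm against 64 mm). Descend.

>>> send_rows(series="-0.066 0 0.176 0 0 0; -0.066 0 0.176 0 0 0; -0.066 0 0.176 0 0 0; -0.066 0 0.176 0 0 0; -0.036 0 0.098 0 0 0")

```text
t: 31.18
eef_pos: [581.0, 49.4, 113.2]
tcp_rot: [3.141, -0.35, -2.911]
ft_force: [0.1, 0.6, -1.3]
opening: 0.459
grip_force: 30.0
```

>>> send_rows(series="-0.036 0 0.098 0 0 0; -0.036 0 0.098 0 0 0; -0.036 0 0.098 0 0 0; 0 0 0 0 0 0; 0 0 0 0 0 0")

```text
t: 31.8
eef_pos: [581.3, 49.4, 95.6]
tcp_rot: [3.142, -0.349, -2.911]
ft_force: [-0.6, 0.4, -0.8]
opening: 0.457
grip_force: 30.0
```

```bash
python3 tray.py 572.4 47.3 13.2 0 "25 4 20 5"
```

```text
now 31.8 [581.3  49.4  95.6] [ 180.    -19.99 -166.78] F [-0.6  0.4 -0.8] grip 30.0 open 43.4
-0.046 0 -0.014 0 0 0; -0.046 0 -0.014 0 0.001 0.001; -0.047 -0.001 -0.014 0 0 0; -0.046 0 -0.013 -0.001 0 0.001; -0.046 0 -0.014 0 0 0
595.35 52.68 94.72 20.0 193.2 5
```

>>> send_rows(series="-0.046 0 -0.014 0 0 0; -0.046 0 -0.014 0 0 0; -0.046 0 -0.014 0 0 0; -0.046 0 -0.014 0 0 0; -0.046 0 -0.014 0 0 0")

```text
t: 32.42
eef_pos: [595.4, 52.8, 94.6]
tcp_rot: [3.141, -0.349, -2.911]
ft_force: [0.6, -0.4, -1.2]
opening: 0.462
grip_force: 30.0
```

>>> send_rows(series="0 0 0 0 0 0; 0 0 0 0 0 0")

```text
t: 32.67
eef_pos: [595.2, 52.7, 94.6]
tcp_rot: [3.141, -0.349, -2.911]
ft_force: [0.1, -0.6, -1.6]
opening: 0.461
grip_force: 30.0
```

```bash
python3 tray.py 572.4 47.3 13.2 0 "28 3 10 4" "31 1 0 5"
```

```text
now 32.675 [595.2  52.7  94.6] [ 179.99  -20.   -166.77] F [ 0.1 -0.6 -1.6] grip 30.0 open 43.7
0.043 0 0.027 0 -0.25 0.001; 0.044 -0.001 0.024 0 -0.25 0; 0.045 0 0.023 0 -0.25 0.001; 0.046 -0.001 0.021 0 -0.25 0.001
0.034 0 0.027 0 -0.2 0; 0.036 0 0.025 0 -0.2 0; 0.036 0 0.025 0 -0.2 0; 0.037 0 0.023 0 -0.2 0; 0.037 0 0.022 0 -0.2 0
583.63 49.93 92.15 10.0 193.2 4
572.40 47.30 86.00 0.0 193.2 5
```

>>> send_rows(series="0.043 0 0.027 0 -0.25 0; 0.044 0 0.024 0 -0.25 0; 0.045 0 0.023 0 -0.25 0; 0.046 0 0.021 0 -0.25 0; 0 0 0 0 0 0")

```text
t: 33.3
eef_pos: [583.3, 49.9, 92.4]
tcp_rot: [3.141, -0.175, -2.911]
ft_force: [-0.1, 0.6, -1.6]
opening: 0.461
grip_force: 30.0
```

>>> send_rows(series="0.034 0 0.027 0 -0.2 0; 0.036 0 0.025 0 -0.2 0; 0.036 0 0.025 0 -0.2 0; 0.037 0 0.023 0 -0.2 0; 0.037 0 0.022 0 -0.2 0")

```text
t: 33.92
eef_pos: [572.6, 47.4, 86.0]
tcp_rot: [3.141, 0.0, -2.911]
ft_force: [0.9, -0.0, -1.2]
opening: 0.458
grip_force: 30.0
```

>>> send_rows(series="0 0 0 0 0 0; 0 0 0 0 0 0; 0 0 0 0 0 0")

```text
t: 34.3
eef_pos: [572.7, 47.4, 86.0]
tcp_rot: [3.142, -0.0, -2.911]
ft_force: [0.1, 0.1, -0.4]
opening: 0.463
grip_force: 30.0
```

>>> send_rows(series="0 0 0 0 0 0; 0 0 0 0 0 0; 0 0 0 0 0 0; 0 0 0 0 0 0; 0 0 0 0 0 0", fingers=0.65)

```text
t: 34.92
eef_pos: [572.5, 47.4, 86.0]
tcp_rot: [3.142, 0.0, -2.911]
ft_force: [-0.3, -1.0, 0.6]
opening: 0.65
grip_force: 0.0
```

>>> send_rows(series="0 0 -0.4 0 0 0; 0 0 -0.4 0 0 0; 0 0 -0.5 0 0 0; 0 0 -0.5 0 0 0; 0.7 0.4 -0.5 0 0 0")

```text
t: 35.55
eef_pos: [527.1, 60.7, 224.8]
tcp_rot: [-3.141, 0.002, -2.912]
ft_force: [0.3, 0.1, 0.6]
opening: 0.649
grip_force: 0.0
```

>>> send_rows(series="0.8 0.6 0 0 0 0; 0.8 0.6 0 0 0 0; 0.5 0.5 0 0 0 0; 0 0 0 0 0 0; 0 0 0 0 0 0")

```text
t: 36.17
eef_pos: [380.9, 131.6, 224.3]
tcp_rot: [-3.142, 0.001, -2.91]
ft_force: [-0.4, -0.2, 0.1]
opening: 0.648
grip_force: 0.0
```

Run:
```python
from h import *
for n in('top','scene'):
    c=avg(n,6); W=world(c); save(c,n+'st.png',(200,150,380,290) if n=='top' else (220,150,360,310),3.6)
    hsv=cv2.cvtColor(c['color'],cv2.COLOR_RGB2HSV); H,S,V=[hsv[...,i].astype(int) for i in range(3)]
    for lo,hi in((84,105),(40,60)):
        m=(W[...,2]>lo)&(W[...,2]<hi)&(W[...,0]>570)&(W[...,0]<670)&(W[...,1]>-310)&(W[...,1]<-210)&(V<90 if lo>80 else V<256)
        P=W[m]; r=cv2.minAreaRect(P[:,:2].astype(np.float32)); print(n,'grip' if lo>80 else 'house',len(P),P.mean(0).round(1),np.round(r[0],1),np.round(r[1],1),round(r[2],1))
    # ring: pinkish pixels on card
    m=(W[...,0]>390)&(W[...,0]<530)&(W[...,1]>-340)&(W[...,1]<-200)
    ring=m&((H<12)|(H>165))&(S>28)&(V>120)
    v,u=np.nonzero(ring); P=np.array([ray(c,a,b,6)[:2] for a,b in zip(u,v)],np.float32)
    if len(P)>20:
        el=cv2.fitEllipse(P); print(n,'ring',len(P),np.round(el[0],1),np.round(el[1],1))
        A=np.c_[2*P,np.ones(len(P))]; s=np.linalg.lstsq(A,(P**2).sum(1),rcond=None)[0]; print('circle',s[:2].round(1),np.sqrt(s[2]+s[0]**2+s[1]**2).round(1))
    white=m&(V>130)&(S<60)
    b=[x for x in blobs(c,white,6,100,roi=(380,100,-340,-200))]; print(n,'card',b)
    st=(W[...,2]<12)&(W[...,0]>550)&(W[...,0]<670)&(W[...,1]>-310)&(W[...,1]<-170)&(S<60)&(V>50)&(V<150)
    for b in blobs(c,st,2,100,roi=(520,200,-340,-150),kern=3): print(n,'stand',b)
    for b in blobs(c,((H<8)|(H>170))&(S>140)&(V>60),28,roi=(480,200,-160,0)): print(n,'R@28',b[0],b[1])
    P=W[(abs(W[...,0]-572)<14)&(abs(W[...,1]-47.3)<14)]; print('blk z',np.percentile(P[:,2],[10,50,90]).round(1)); P=W[(abs(W[...,0]-577)<14)&(abs(W[...,1]+86.6)<14)]; print('red z',np.percentile(P[:,2],[10,50,90]).round(1))
```

```text
top grip 97 [ 619.6 -251.8   94. ] [ 620.8 -252.2] [23.2 31.2] 85.0
top house 68 [ 612.9 -247.2   51.7] [ 621.8 -252.2] [29.3 41.9] 84.2
top ring 107 [ 453.7 -270.9] [78.3 79.7]
circle [ 453.8 -270.9] 39.4
top card []
blk z [28.4 29.5 30.9]
red z [28.6 29.7 31.2]
scene grip 29 [ 618.2 -262.7   89.6] [ 619.7 -262.1] [ 5.7 29.8] 84.5
scene house 97 [ 615.1 -261.    50.3] [ 620.  -257.3] [23.7 43.3] 79.0
scene ring 71 [ 452.5 -269.5] [76.9 78.9]
circle [ 452.4 -269.5] 39.1
scene card []
blk z [28.2 29.6 30.6]
red z [28.5 29.7 30.9]
```

View pics/topst.png

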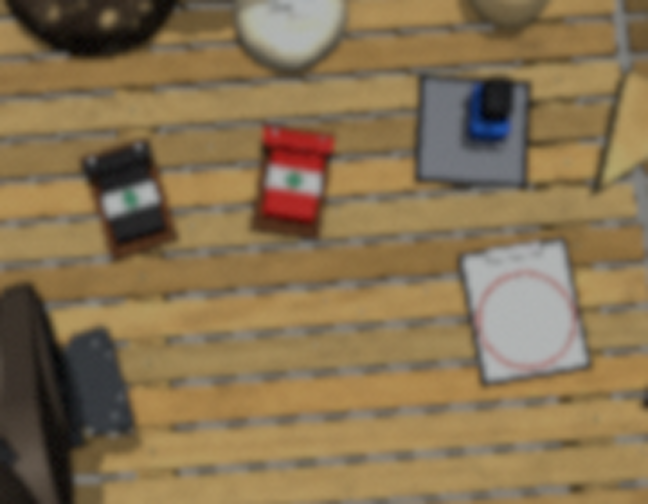

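Both piles lie flat in their trays (130,200 and 293,180); stamp is at (493,105) on the stand, ring at (527,320).

```bash
python3 - <<'E'
from h import *
c=cam('top'); P=[ray(c,200+(u+.5)/3.6-.5,150+(v+.5)/3.6-.5,2) for u,v in((421,77),(528,82),(525,187),(416,181))]; print(np.round(P,0).tolist(),np.mean(P,0))
E
python3 plan.py "619.5 -252 225 0 174.7 15"
```

```text
[[668.0, -204.0, 2.0], [657.0, -295.0, 2.0], [566.0, -282.0, 2.0], [578.0, -192.0, 2.0]] [ 617.35066875 -243.21328651    2.        ]
now 36.825 [380.1 131.6 224. ] [ 1.8000e+02  1.0000e-02 -1.6678e+02] F [-0.9 -0.3  0.7] grip 0.0 open 61.5
-0.161 -0.476 -0.001 0 0 0.123; -0.172 -0.472 -0.001 0 0 0.124; -0.182 -0.468 -0.001 0 0 0.123; -0.192 -0.465 -0.002 0 0 0.124; -0.202 -0.46 -0.001 0 0 0.123
-0.211 -0.455 -0.001 0 0 0.124; -0.222 -0.451 -0.001 0 0 0.123; -0.231 -0.446 -0.001 0 0 0.124; -0.241 -0.441 -0.001 0 0 0.123; -0.25 -0.436 -0.001 0 0 0.123
-0.259 -0.43 -0.002 0 0 0.124; -0.269 -0.425 -0.001 0.001 0 0.123; -0.278 -0.418 -0.001 0 0 0.124; -0.286 -0.413 -0.001 0 0 0.123; -0.296 -0.406 -0.001 0 0 0.124
```

>>> send_rows(series="-0.161 -0.476 0 0 0 0.123; -0.172 -0.472 0 0 0 0.124; -0.182 -0.468 0 0 0 0.123; -0.192 -0.465 0 0 0 0.124; -0.202 -0.46 0 0 0 0.123", fingers=0.6)

```text
t: 37.45
eef_pos: [460.4, 2.8, 224.0]
tcp_rot: [3.142, 0.0, -3.019]
ft_force: [1.0, -0.3, 0.5]
opening: 0.598
grip_force: 0.0
```

>>> send_rows(series="-0.211 -0.455 0 0 0 0.124; -0.222 -0.451 0 0 0 0.123; -0.231 -0.446 0 0 0 0.124; -0.241 -0.441 0 0 0 0.123; -0.25 -0.436 0 0 0 0.123")

```text
t: 38.08
eef_pos: [540.2, -125.0, 223.9]
tcp_rot: [3.141, -0.0, -3.127]
ft_force: [0.8, 0.9, -0.6]
opening: 0.598
grip_force: 0.0
```

>>> send_rows(series="-0.259 -0.43 0 0 0 0.124; -0.269 -0.425 0 0 0 0.123; -0.278 -0.418 0 0 0 0.124; -0.286 -0.413 0 0 0 0.123; -0.296 -0.406 0 0 0 0.124")

```text
t: 38.7
eef_pos: [619.9, -252.8, 223.8]
tcp_rot: [3.141, -0.0, 3.048]
ft_force: [0.0, 0.5, 0.1]
opening: 0.6
grip_force: 0.0
```

>>> send_rows(series="0 0 0 0 0 0; 0 0 0 0 0 0; 0 0 0 0 0 0")

```text
t: 39.08
eef_pos: [619.2, -251.2, 224.1]
tcp_rot: [3.141, -0.0, 3.05]
ft_force: [-0.3, -0.6, 0.1]
opening: 0.6
grip_force: 0.0
```

```bash
python3 plan.py "619.5 -252 136 0 174.7 7"
```

```text
now 39.075 [ 619.2 -251.2  224.1] [ 1.7998e+02 -1.0000e-02  1.7475e+02] F [-0.3 -0.6  0.1] grip 0.0 open 57.0
-0.001 -0.002 0.21 0 0 0.001; -0.001 -0.002 0.209 0 0 0; -0.001 -0.002 0.21 0.001 -0.001 0.001; 0 -0.002 0.21 0 0 0.001; -0.001 -0.002 0.209 0 0 0
-0.001 -0.002 0.21 0 0 0.001; -0.001 -0.002 0.21 0.001 0 0.001
```

>>> send_rows(series="0 -0.002 0.21 0 0 0; 0 -0.002 0.21 0 0 0; 0 -0.002 0.21 0 0 0; 0 -0.002 0.21 0 0 0; 0 -0.002 0.21 0 0 0")

```text
t: 39.7
eef_pos: [619.4, -252.6, 159.9]
tcp_rot: [3.141, -0.0, 3.049]
ft_force: [0.6, -0.2, -0.2]
opening: 0.6
grip_force: 0.0
```

>>> send_rows(series="0 -0.002 0.21 0 0 0; 0 -0.002 0.21 0 0 0; 0 0 0 0 0 0; 0 0 0 0 0 0")

```text
t: 40.2
eef_pos: [619.6, -252.9, 136.0]
tcp_rot: [-3.141, 0.0, 3.049]
ft_force: [0.2, -0.6, -0.0]
opening: 0.605
grip_force: 0.0
```

>>> send_rows(series="0 0 0 0 0 0; 0 0 0 0 0 0; 0 0 0 0 0 0; 0 0 0 0 0 0; 0 0 0 0 0 0", fingers=0.05)

```text
t: 40.83
eef_pos: [619.5, -252.8, 135.9]
tcp_rot: [3.142, 0.0, 3.049]
ft_force: [0.6, 0.2, 0.4]
opening: 0.264
grip_force: 30.0
```

>>> send_rows(series="0 0 -0.2 0 0 0; 0 0 -0.3 0 0 0; 0 0 -0.3 0 0 0; 0 0 -0.2 0 0 0; 0 0 0 0 0 0")

```text
t: 41.45
eef_pos: [619.7, -252.9, 197.2]
tcp_rot: [-3.141, 0.002, 3.049]
ft_force: [1.5, -0.1, -2.0]
opening: 0.262
grip_force: 30.0
```

```bash
python3 plan.py "453 -270.3 195 0 174.7 8"
```

```text
now 41.45 [ 619.7 -252.9  197.2] [-1.7996e+02  1.1000e-01  1.7471e+02] F [ 1.5 -0.1 -2. ] grip 30.0 open 24.9
0.342 -0.068 0.004 -0.001 0.001 0; 0.343 -0.068 0.004 0 0.002 0; 0.342 -0.069 0.004 -0.001 0.001 0; 0.343 -0.068 0.004 0 0.002 0; 0.342 -0.068 0.004 -0.001 0.001 0
0.343 -0.068 0.005 0 0.002 0; 0.342 -0.068 0.004 -0.001 0.001 0.001; 0.342 -0.068 0.005 0 0.001 0
```

>>> send_rows(series="0.342 -0.068 0.004 0 0 0; 0.342 -0.068 0.004 0 0 0; 0.342 -0.068 0.004 0 0 0; 0.342 -0.068 0.004 0 0 0; 0.342 -0.068 0.004 0 0 0")

```text
t: 42.08
eef_pos: [514.5, -263.6, 194.0]
tcp_rot: [3.141, -0.001, 3.049]
ft_force: [0.2, -0.9, -1.3]
opening: 0.261
grip_force: 30.0
```

>>> send_rows(series="0.342 -0.068 0.004 0 0 0; 0.342 -0.068 0.004 0 0 0; 0.342 -0.068 0.004 0 0 0; 0 0 0 0 0 0; 0 0 0 0 0 0")

```text
t: 42.7
eef_pos: [453.5, -270.2, 193.8]
tcp_rot: [-3.142, 0.0, 3.049]
ft_force: [-0.8, -0.0, -1.3]
opening: 0.259
grip_force: 30.0
```

```bash
python3 plan.py "453 -270.3 145 0 174.7 5"
python3 - <<'E'
from h import *
c=avg('scene',3); save(c,'stamping.png',(220,190,360,330),4)
E
```

```text
now 42.7 [ 453.5 -270.2  193.8] [-1.800e+02  2.000e-02  1.747e+02] F [-0.8 -0.  -1.3] grip 30.0 open 24.6
0.002 0 0.163 0 0 0; 0.001 -0.001 0.162 0 0.001 0; 0.002 0 0.163 0 0 0; 0.002 0 0.162 0 0 0; 0.002 -0.001 0.163 0 0.001 0
```

View pics/stamping.png

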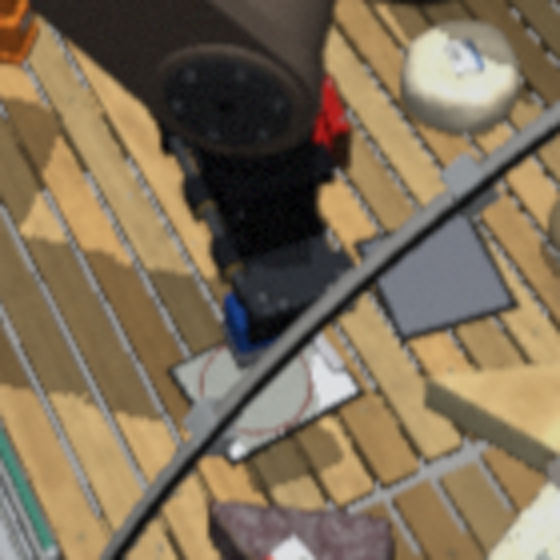

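The stamp hangs upright over the card (ring at (258,385)). Lower and press.

>>> send_rows(series="0 0 0.163 0 0 0; 0 0 0.163 0 0 0; 0 0 0.163 0 0 0; 0 0 0.163 0 0 0; 0 0 0.163 0 0 0")

```text
t: 43.48
eef_pos: [453.0, -270.1, 144.1]
tcp_rot: [3.141, -0.0, 3.049]
ft_force: [-0.6, 1.2, -1.5]
opening: 0.255
grip_force: 30.0
```

>>> send_rows(series="0 0 0.03 0 0 0; 0 0 0.03 0 0 0; 0 0 0.03 0 0 0; 0 0 0.03 0 0 0; 0 0 0 0 0 0")

```text
t: 44.1
eef_pos: [453.1, -270.2, 138.0]
tcp_rot: [-3.141, 0.001, 3.049]
ft_force: [-1.0, 0.7, 3.2]
opening: 0.264
grip_force: 30.0
```

>>> send_rows(series="0 0 0.02 0 0 0; 0 0 0.02 0 0 0; 0 0 0.02 0 0 0; 0 0 0 0 0 0; 0 0 0 0 0 0")

```text
t: 44.72
eef_pos: [453.1, -270.2, 134.4]
tcp_rot: [-3.141, 0.001, 3.049]
ft_force: [-0.5, 0.7, 6.7]
opening: 0.263
grip_force: 30.0
```

>>> send_rows(series="0 0 0.01 0 0 0; 0 0 0.01 0 0 0; 0 0 0 0 0 0; 0 0 0 0 0 0; 0 0 0 0 0 0")

```text
t: 45.35
eef_pos: [453.1, -270.2, 133.7]
tcp_rot: [-3.141, 0.001, 3.049]
ft_force: [-1.3, 1.6, 14.0]
opening: 0.26
grip_force: 30.0
```

Fully home (force past the spring's 8 N). Lift and return to the stand's middle.

>>> send_rows(series="0 0 -0.1 0 0 0; 0 0 -0.2 0 0 0; 0 0 -0.3 0 0 0; 0 0 -0.3 0 0 0; 0 0 -0.1 0 0 0")

```text
t: 45.98
eef_pos: [453.0, -270.2, 193.9]
tcp_rot: [-3.141, 0.001, 3.049]
ft_force: [0.0, 0.2, -2.3]
opening: 0.262
grip_force: 30.0
```

```bash
python3 plan.py "617 -244 195 0 174.7 9" "617 -244 138 0 174.7 5"
```

```text
now 45.975 [ 453.  -270.2  193.9] [-1.7997e+02  6.0000e-02  1.7471e+02] F [ 0.   0.2 -2.3] grip 30.0 open 24.9
-0.298 0.076 -0.002 0 0.001 0; -0.298 0.077 -0.002 -0.001 0 0; -0.298 0.076 -0.001 0 0.001 0; -0.297 0.076 -0.002 0 0.001 0; -0.298 0.077 -0.002 -0.001 0 0
-0.298 0.076 -0.002 0 0.001 0; -0.298 0.076 -0.002 -0.001 0.001 0; -0.298 0.076 -0.002 0 0 0.001; -0.298 0.077 -0.002 0 0.001 0
0 0 0.19 0 0 0; 0 0 0.19 0 0 0; 0 0 0.19 0 0 0; 0 0 0.19 0 0 0; 0 0 0.19 0 0 0
```

>>> send_rows(series="-0.298 0.076 -0.002 0 0 0; -0.298 0.076 -0.002 0 0 0; -0.298 0.076 -0.002 0 0 0; -0.298 0.076 -0.002 0 0 0; -0.298 0.076 -0.002 0 0 0")

```text
t: 46.6
eef_pos: [545.6, -255.1, 192.9]
tcp_rot: [3.141, -0.001, 3.05]
ft_force: [0.4, 0.6, -1.4]
opening: 0.262
grip_force: 30.0
```

>>> send_rows(series="-0.298 0.076 -0.002 0 0 0; -0.298 0.076 -0.002 0 0 0; -0.298 0.076 -0.002 0 0 0; -0.298 0.076 -0.002 0 0 0; 0 0 0 0 0 0")

```text
t: 47.22
eef_pos: [618.3, -243.3, 193.1]
tcp_rot: [3.141, -0.001, 3.051]
ft_force: [0.5, 0.1, -1.2]
opening: 0.264
grip_force: 30.0
```

>>> send_rows(series="0 0 0.19 0 0 0; 0 0 0.19 0 0 0; 0 0 0.19 0 0 0; 0 0 0.19 0 0 0; 0 0 0.17 0 0 0")

```text
t: 47.85
eef_pos: [616.8, -244.2, 137.3]
tcp_rot: [3.141, -0.0, 3.049]
ft_force: [-0.5, 0.5, -1.2]
opening: 0.261
grip_force: 30.0
```

>>> send_rows(series="0 0 0.015 0 0 0; 0 0 0.015 0 0 0; 0 0 0 0 0 0; 0 0 0 0 0 0")

```text
t: 48.35
eef_pos: [617.1, -244.1, 136.8]
tcp_rot: [-3.141, 0.001, 3.049]
ft_force: [0.4, -1.1, -2.2]
opening: 0.263
grip_force: 30.0
```

>>> send_rows(series="0 0 0.015 0 0 0; 0 0 0 0 0 0; 0 0 0 0 0 0")

```text
t: 48.72
eef_pos: [617.1, -244.1, 135.8]
tcp_rot: [-3.142, 0.0, 3.049]
ft_force: [0.0, -0.3, 1.9]
opening: 0.26
grip_force: 30.0
```

>>> send_rows(series="0 0 0 0 0 0; 0 0 0 0 0 0; 0 0 0 0 0 0; 0 0 0 0 0 0", fingers=0.6)

```text
t: 49.22
eef_pos: [617.0, -244.1, 135.5]
tcp_rot: [3.141, -0.0, 3.049]
ft_force: [0.5, 0.9, 0.3]
opening: 0.583
grip_force: 0.0
```

>>> send_rows(series="0 0 -0.4 0 0 0; 0 0 -0.5 0 0 0; 0 0 -0.5 0 0 0; 0.6 0.5 -0.3 0 0 0; 0.7 0.7 0 0 0 0")

```text
t: 49.85
eef_pos: [545.5, -165.0, 238.6]
tcp_rot: [-3.141, 0.003, 3.048]
ft_force: [1.1, 0.1, 0.3]
opening: 0.604
grip_force: 0.0
```

>>> send_rows(series="0.7 0.7 0 0 0 0; 0.7 0.7 0 0 0 0; 0.3 0.9 0 0 0 0; 0 0.9 0 0 0 0; 0 0.9 0 0 0 0")

```text
t: 50.48
eef_pos: [467.0, 90.8, 238.0]
tcp_rot: [3.141, 0.001, 3.049]
ft_force: [1.5, -0.0, 0.2]
opening: 0.6
grip_force: 0.0
```

>>> send_rows(series="0 0.5 0 0 0 0; 0 0 0 0 0 0; 0 0 0 0 0 0; 0 0 0 0 0 0")

```text
t: 50.98
eef_pos: [469.9, 118.1, 237.6]
tcp_rot: [-3.142, -0.0, 3.048]
ft_force: [-0.3, 0.0, -0.1]
opening: 0.599
grip_force: 0.0
```

```bash
python3 plan.py
python3 - <<'E'
from h import *
c=avg('top',4); W=world(c); save(c,'final.png',(200,150,380,290),3.6)
V=c['color'].max(-1)
m=(W[...,2]>84)&(W[...,2]<105)&(W[...,0]>560)&(W[...,0]<670)&(W[...,1]>-310)&(W[...,1]<-190)&(V<90)
P=W[m]; print(len(P),P.mean(0),cv2.minAreaRect(P[:,:2].astype(np.float32)))
for q in((572,47.3),(577,-86.6)):
    P=W[(abs(W[...,0]-q[0])<14)&(abs(W[...,1]-q[1])<14)]; print(np.percentile(P[:,2],[10,50,90]).round(1))
E
```

```text
now 50.975 [469.9 118.1 237.6] [-180.     -0.    174.63] F [-0.3  0.  -0.1] grip 0.0 open 56.9
100 [ 617.637765   -243.44259416   93.48807211] ((618.778564453125, -243.79261779785156), (22.136974334716797, 31.472728729248047), 84.23123168945312)
[27.6 29.7 31.5]
[27.9 30.2 31.8]
```

View pics/final.png

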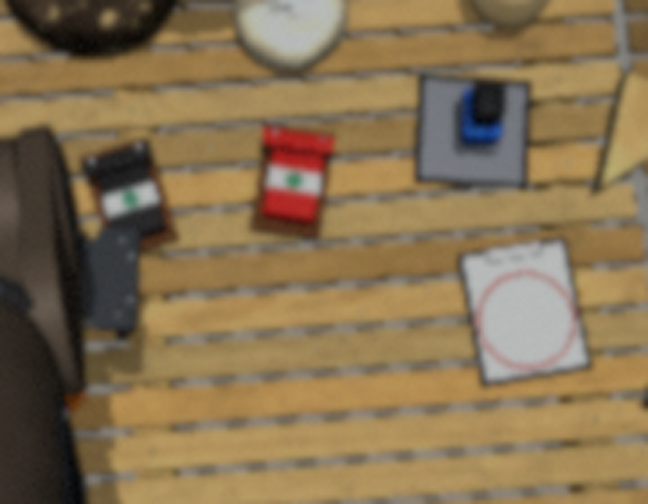

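Both trays are packed (130,200 and 293,180), and the stamp stands upright mid-stand (485,110). Handing in.

```bash
python3 -c "
from cell import env
print(env.job_done())"
```

```text
the job is handed in; nothing more can be done
None
```

The job is handed in, with no verdict returned: the last picture shows both piles flat in their trays and the stamp upright mid-stand, and the stamp was pressed home in the ring (14 N, though no ink mark shows on the card).

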